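# Latch the guide plate on the T-head stud

## Robot

A 6-joint arm with a two-finger parallel gripper is mounted at the origin on a cart in front of the work surface, level with it; the furniture and walls round the work are solid. World frame = base frame: x ahead of the robot, y to its left, z up, the work surface at z = 0. Lengths are in m, angles in rad, forces in N, time in s.
With the tool pointing down it reaches from about 0.35 to 0.975 m from the base axis. Payload 17.4 kg.
Tool frame: the origin (TCP) lies at the very end of the fingers, on their centre line; the grasp point (between the pads) lies 19 mm behind it (arm.grip_depth is the distance from the TCP to the grasp point, in m); z points along the fingers, y is the line along which they close (so a half turn about z gives the same grasp; the last joint's range is limited). The gripper opens to 85 mm and grips with 20 to 120 N. Pads are 22 mm wide; open, the fingers measure 114 mm over their backs; the gripper's body (76 mm by 85 mm) begins 54 mm behind the grasp point. The pads swing forward as they close: fully open they stand 13 mm farther back than shut.
Start: joints at [1.143, 0.116, 1.442, -0, 1.584, -0.038], TCP at [0.257, 0.624, 0.231] pointing down, gripper open.
Joint ranges: [-2.83, 2.83], [-0.83, 2.19], [0.07, 2.5], [-1.14, 4.28], [0.01, 3], [-2.97, 2.97]. Speed limits (rad/s): [1.89, 1.89, 2.22, 3.14, 3.14, 3.14].

## Interface

Orientations are given as a rotation vector (axis times angle).
In Python, from cell import telemetry, imaging, order, arm gives the robot as it stands.
- The arm moves only by the tool send_rows, never from a script. Its argument "commands" is a list of rows, each an object with "fingers": the opening in per cent of the stroke, from 0 (shut) to 100 (fully open); "xyz": the shift along the tool's x, y, z in cm, a list of three; "twist": the turn about the tool's z in rad. A call has exactly 5 rows; each row is the pose to reach, as a shift and turn from the pose commanded when the call began, along the tool's axes at that moment; what a row does not reach only later rows make up. A row lasts 1/10 s, in which the tool goes at most 50 mm and 8.59 degrees, less where a joint would pass 70% of its speed; a pose out of reach is approached as far as the arm can. A call with a gripper value outside its range is refused whole. The fingers move at their own pace and stop on an object; "force" is the grip in N (left out, the last holds). Time passes only in rows, so rows that repeat a pose let the fingers close, or fill a call up. It gives the time, the measured TCP pose, the force, the opening and the grip force at its end, in the units of the state.
- telemetry.sense(): the state, without advancing time (a new reading comes with each control period).
- imaging.camera(name): name is "scene" or "side" or "wrist"; returns the picture (400x640x3 uint8, blue, green, red); there is no depth.
- imaging.camera_model(name): a dict with "mtx" (3x3 intrinsics, pixels), "T" (4x4, takes a point from camera to world coordinates); the wrist camera has in their place "tool_from_camera" (4x4, takes a point from camera to tool coordinates, whose origin is the TCP and whose axes are the flange's). Camera axes: x right, y down, z forward; pixel columns grow to the right and rows downward; lengths in m; the calibration is good to about 2 mm. A picture is of the moment at which its call begins: read the wrist's pose just before it. camera_model takes no time and is no camera call.
- order.close_job(): hands the job in; it is judged then, once.
The state is a dict: "t": time; "joint_positions": joint angles; "qd": joint speeds; "effort": joint torques, N m; "tool_pos": TCP position; "eef_rot": TCP orientation; "contact_force": force on the tool from outside, world axes, zero at the start; "ft_torque": the same for the moment, N m; "opening": finger opening in m; "grip_force": force on a finger pad.
Only numpy, scipy, OpenCV 4.12 (cv2) and the standard library are available. Lean on these libraries where they do the work, as an engineer would, in place of code of your own. Each camera call takes 0.05 s, during which the arm holds its last target. There are 200 camera calls.

## Task

Take the red hex key set off the aluminium fixture and lay it flat on the bench. Then fit the loose yellow guide plate: tilt it to work its oblong eye down past the wide T-shaped head of the stud, tail towards the red spring catch, lay it level with its shoulders against the two stop posts and press it down flat until the catch snaps over its tail. Leave the tape, gauge block, oil bottle and pin tray where they are.

Things in the scene. Friction and masses are not known exactly. Their poses are not given: they have to be found in the camera images.
- stud (a point): Foot of the steel T-head stud, on its axis, level with the top of the fixed aluminium deck (214 x 90 mm, top 12 mm above the bench). Axes: x along the deck towards the red catch, y across, z up. In mm from here: neck 12 across, up to z 20; above it the head, a bar x -32 to 32, y -7 to 7, z 20 to 28. Deck x -62 to 152, y -45 to 45.
- stop (a point): Point half-way between the two dark round stop posts, at deck height, 29 mm from the stud's axis towards the catch (axes as stud). The posts, 8 mm across and 10 mm high, stand at y -33 and 33 mm with their centres 4 mm nearer the stud, so that this point is level with their faces towards the catch. The plate's two shoulders go up against those faces.
- catch_tip (a point): Tip of the red spring catch, 95 mm from the stud's axis, 8 mm above the deck, over the deck's middle line (axes as stud). Catch 24 mm wide, flat underside at this height; its front is a ramp from 2 mm above this point to 12 mm above it and 7 mm farther back; flat top from there, 20 mm above the deck. Grey cheeks beside it, 17 mm high, begin 23 mm behind the tip.
- catch (a joint): How far the red catch is pushed back, m: 0 fully forward (rest), 0.010 at most. A spring (1.5 N at rest, 4 N at full travel) drives it forward. Pressing the plate's tail edge down on the ramp pushes it back; when the plate lies flat against the stops it snaps forward over the tail by itself. This takes about 5 to 15 N on the tab.
- plate_eye (a point): Centre of the oblong eye in the loose yellow guide plate, at its underside. Axes: x along the plate from nose to tail, y across, z up. In mm from here: eye x -26 to 26, y -12 to 12, right through; nose end x -42, tail end x 100; half width 25 up to x 30, then 36 (two shoulders at x 30 facing the nose); top z 6. About 0.25 kg; starts flat on the bench.
- plate_tab (a point): Centre of the guide plate's black upright pull tab: 57 mm from the eye's centre towards the tail, 26 mm above the plate's underside, axes as plate_eye. The tab is 36 mm long along the plate, 12 mm thick across it (grip it so), and rises from 6 to 46 mm above the underside.
- hex_mid (a point): Centre of the folding hex key set in its red holder, 10 mm above its underside: 27 mm wide along its x, 100 mm long along its y, 20 mm high, 0.12 kg. Starts lying on the deck, across it, between the stud and the catch, its ends reaching the deck's edges. With it on the bench this point is 10 mm above the bench.
- tape_roll_mid (a point): roll of yellow tape, lying flat, 100 mm across, 19 mm high; bystander, this point at its centre, half-way up
- gauge_block_mid (a point): tall black gauge block standing on a light foot, 62 x 92 x 156 mm; bystander, this point at its centre, half-way up
- oil_bottle_mid (a point): pale green oil bottle with a dark green pointed cap, standing, 38 mm across, 89 mm tall; bystander, this point at its centre, half-way up
- mag_tray_mid (a point): round grey tray holding small pins, 103 mm across, 20 mm high; bystander, this point at its centre, half-way up
Not all that is in view belongs to the job. Leave any white look-alike of the part that bears hex_mid alone.

How it is judged:
By the outcome, as a careful person would: the job done as asked, in the order asked, and still so for the second after the job is handed in, with the robot touching nothing.
It also fails if it takes over 67 s, if anything falls off the work surface, if the arm or the gripper's body presses on something with over 40 N, if the wrist force passes 120 N, or if a joint passes its speed limit or range.

## Working session

There is one attempt and no reset: what is moved stays moved. The work goes in short steps, Python scripts to look and compute and a tool call to move; the robot and the scene stay as the last step left them, time stands still between calls to the robot, and variables do not carry over. Pictures are saved under pics/ and viewed, at most 11 in all, crops included, and the job is handed in when it is done.

Besides the shell and the picture viewer there is one more tool, called after "Call:" by a JSON object that holds its "name" and its "arguments", one argument or row to a line. send_rows: Moves the arm, as the interface text tells. Its arguments: {"type":"object","properties":{"commands":{"type":"array"},"force":{"type":"number"}},"required":["commands"]}

```bash
ls; mkdir -p pics; python3 - <<'E'
from cell import telemetry, imaging, arm
import cv2
s=telemetry.sense();print(s['t'],s['tool_pos'],s['eef_rot'],s['opening'])
print([a for a in dir(arm) if a[0]!='_'])
for n in ('scene','side'):
    cv2.imwrite(f'pics/{n}0.png',imaging.camera(n))
    m=imaging.camera_model(n);print(n,m['mtx'],m['T'])
m=imaging.camera_model('wrist');print(m)
E
```

```text
pics
0.0 [0.25641864 0.62419466 0.23055178] [-6.08375970e-01 -3.08183845e+00  1.80220313e-03] 0.08546327776011124
['PlanningError', 'grip_depth']
scene [[367.24276908   0.         319.04051922]
 [  0.         367.24276908 199.12302541]
 [  0.           0.           1.        ]] [[ 0.63445543 -0.43753348  0.63720543 -0.00871271]
 [-0.77290921 -0.34971154  0.52944611 -0.23016109]
 [-0.00881231 -0.82841191 -0.56005004  0.57072768]
 [ 0.          0.          0.          1.        ]]
side [[447.06608613   0.         325.15116065]
 [  0.         447.06608613 206.09425632]
 [  0.           0.           1.        ]] [[ 0.95024791 -0.15646683  0.26934559  0.33370705]
 [-0.31145244 -0.49148843  0.81328747 -0.48044177]
 [ 0.00512773 -0.85671305 -0.51576783  0.50212169]
 [ 0.          0.          0.          1.        ]]
{'mtx': array([[304.37471751,   0.        , 322.02325657],
       [  0.        , 304.37471751, 194.92192807],
       [  0.        ,   0.        ,   1.        ]]), 'tool_from_camera': array([[ 2.03757046e-04, -9.65487377e-01, -2.60449770e-01,
         6.62641097e-02],
       [ 9.99999978e-01,  2.09237037e-04,  6.68583277e-06,
         5.59742394e-04],
       [ 4.80406510e-05, -2.60449765e-01,  9.65487399e-01,
        -1.42282745e-01],
       [ 0.00000000e+00,  0.00000000e+00,  0.00000000e+00,
         1.00000000e+00]])}
```

View pics/scene0.png

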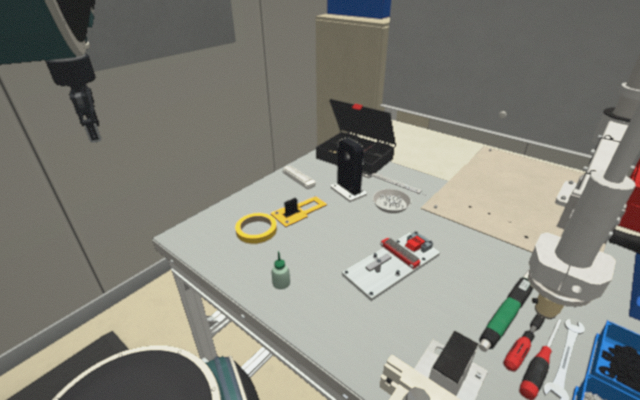

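View pics/side0.png

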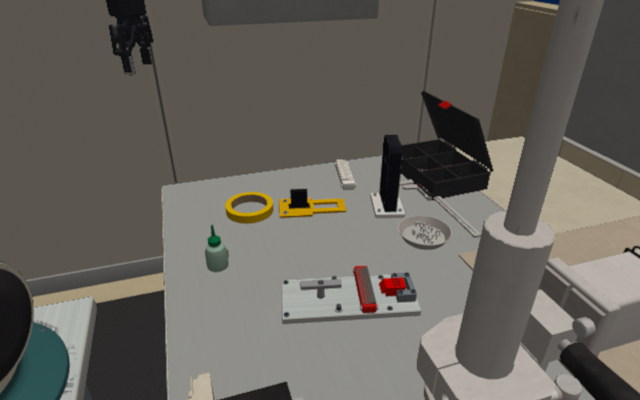

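Candidates in the scene view: red hex set at (401,251), its white look-alike at (299,176), and the red catch at (419,242). The hex set is the red bar across the deck. The yellow plate is at (300,210), with the tape ring at (256,227). I'll check with one close crop.

```bash
python3 - <<'E'
import cv2,numpy as np
a=cv2.imread('pics/side0.png')
k=dict(fx=5,fy=5,interpolation=cv2.INTER_CUBIC)
c1=cv2.resize(a[262:327,275:425],None,**k)
c2=cv2.resize(a[180:225,225:375],None,**k)
cv2.imwrite('pics/crop0.png',np.vstack([c1,c2]))
E
```

```text
(no output)
```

View pics/crop0.png

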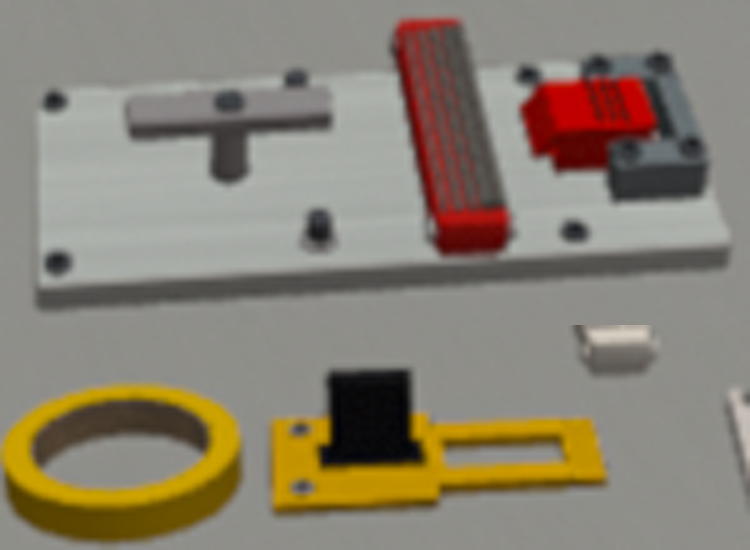

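```bash
cat > h.py <<'E'
import numpy as np, cv2
from scipy.optimize import least_squares
from scipy.spatial.transform import Rotation as R
from cell import telemetry, imaging
def proj(P,m,T):
    p=(np.asarray(P)-T[:3,3])@T[:3,:3]; q=p@m.T
    return q[:,:2]/q[:,2:]
def world(X,s,z0):  # s=(x,y,yaw), X mm
    X=np.asarray(X,float)/1000; c,n=np.cos(s[2]),np.sin(s[2])
    return np.c_[s[0]+c*X[:,0]-n*X[:,1], s[1]+n*X[:,0]+c*X[:,1], X[:,2]+z0]
def fit(X,uv,m,T,z0,s0):
    r=least_squares(lambda s:(proj(world(X,s,z0),m,T)-uv).ravel(),s0,x_scale=[.1,.1,1],loss='soft_l1')
    return r.x, np.abs(r.fun).reshape(-1,2).max(1).round(1)
def wristT(s):
    M=imaging.camera_model('wrist'); T=np.eye(4); T[:3,:3]=R.from_rotvec(s['eef_rot']).as_matrix(); T[:3,3]=s['tool_pos']
    return M['mtx'],T@M['tool_from_camera']
def ray(uv,m,T,z):
    d=np.linalg.inv(m)@[uv[0],uv[1],1]; d=T[:3,:3]@d; return T[:3,3]+d*(z-T[2,3])/d[2]
E
python3 - <<'E'
from h import *
M=imaging.camera_model('side');m,T=M['mtx'],M['T']
d=[(-62,45,0,38,88),(-62,-45,0,38,290),(152,-45,0,728,245),(-32,7,28,128,97),(32,7,28,330,90),(25,-33,0,318,243),(25,-33,10,318,212)]
d=np.array(d,float);print('deck',fit(d[:,:3],d[:,3:]/5+[275,262],m,T,.012,[.5,.1,0]))
p=[(100,36,6,275,507),(100,-36,6,275,420),(30,36,6,438,500),(30,-36,6,430,413),(-42,25,6,605,480),(-42,-25,6,600,420)]
p=np.array(p,float);print('plate',fit(p[:,:3],p[:,3:]/5+[225,115],m,T,0,[.5,.4,3.1]))
h=[(-13.5,50,20,398,25),(13.5,50,20,460,20),(13.5,-50,20,508,208),(-13.5,-50,20,437,212)]
h=np.array(h,float);print('hex',fit(h[:,:3],h[:,3:]/5+[275,262],m,T,.012,[.5,.1,0]))
E
```

```text
deck (array([ 0.49648459,  0.02945222, -0.23083477]), array([0.8, 0.6, 1.6, 0.3, 1. , 0.3, 1.1]))
plate (array([0.5953802 , 0.30311276, 2.89931745]), array([0.7, 0.3, 0.5, 0.4, 0.8, 0.8]))
hex (array([ 0.56571875,  0.01720384, -0.23621594]), array([3.4, 3.1, 2.5, 1.3]))
```

The crop shows the red hex set lying across the deck, from (430,25) to (470,230). The stud head is at (230,105) and the catch at (590,115). The yellow plate's eye is on the right (nose right, tail towards the tape), and the white look-alike is at (615,345). The fits agree with the sizes given, so I'll move above the deck.

```bash
cat >> h.py <<'E'
def go(x,y,z,th):  # shift in tool axes (cm) and twist to a tool-down pose with tool-x heading th
    s=telemetry.sense(); Rm=R.from_rotvec(s['eef_rot']).as_matrix()
    cur=np.arctan2(Rm[1,0],Rm[0,0]); d=(np.array([x,y,z])-s['tool_pos'])@Rm*100
    print('t %.2f shift'%s['t'],d.round(2),'twist %.3f'%((cur-th+np.pi)%(2*np.pi)-np.pi),'pos',s['tool_pos'].round(4),'th %.3f'%cur,'open %.4f'%s['opening'],'F',s['contact_force'].round(1),'grip',np.round(s['grip_force'],1),'j',np.round(s['joint_positions'],2))
E
python3 -c "
from h import *
go(.559,-.01,.2,1.34)"
```

```text
t 0.10 shift [-52.08 -47.16   3.11] twist 1.412 pos [0.2564 0.6242 0.2306] th 2.752 open 0.0852 F [ 1.1 -0.4  1. ] grip 0.0 j [ 1.14  0.12  1.44  0.    1.58 -0.04]
```

Call:
{"name": "send_rows", "arguments": {
  "commands": [
    {"fingers": 100,"xyz": [-3.5,-3.1,0.2],"twist": 0.1},
    {"fingers": 80,"xyz": [-7,-6.3,0.4],"twist": 0.2},
    {"fingers": 60,"xyz": [-10.5,-9.4,0.6],"twist": 0.3},
    {"fingers": 48,"xyz": [-14,-12.6,0.8],"twist": 0.4},
    {"fingers": 48,"xyz": [-17.5,-15.7,1.0],"twist": 0.5}
  ]
}}

```text
t: 0.6
tool_pos: [0.359, 0.4108, 0.2209]
eef_rot: [-1.357, -2.833, 0.001]
contact_force: [0.6, 0.3, -0.1]
opening: 0.0409
grip_force: 0.0
```

```bash
python3 -c "
from h import *
go(.559,-.01,.2,1.34)"
```

```text
t 0.60 shift [-45.33 -10.78   2.1 ] twist 0.908 pos [0.359  0.4108 0.2209] th 2.248 open 0.0409 F [ 0.6  0.3 -0.1] grip 0.0 j [ 0.81 -0.16  1.73 -0.    1.57  0.13]
```

Call:
{"name": "send_rows", "arguments": {
  "commands": [
    {"fingers": 48,"xyz": [-4.5,-1.1,0.2],"twist": 0.1},
    {"fingers": 48,"xyz": [-9,-2.2,0.4],"twist": 0.2},
    {"fingers": 48,"xyz": [-13.5,-3.3,0.6],"twist": 0.3},
    {"fingers": 48,"xyz": [-18,-4.4,0.8],"twist": 0.4},
    {"fingers": 48,"xyz": [-22.5,-5.5,1.0],"twist": 0.5}
  ]
}}

```text
t: 1.1
tool_pos: [0.4579, 0.2014, 0.2111]
eef_rot: [2.016, 2.409, 0.0]
contact_force: [0.9, -0.5, -0.6]
opening: 0.0409
grip_force: 0.0
```

```bash
python3 -c "
from h import *
go(.559,-.01,.2,1.34)"
```

```text
t 1.10 shift [-22.59   6.23   1.11] twist 0.408 pos [0.4579 0.2014 0.2111] th 1.748 open 0.0409 F [ 0.9 -0.5 -0.6] grip 0.0 j [ 0.36 -0.27  1.84 -0.    1.57  0.19]
```

Call:
{"name": "send_rows", "arguments": {
  "commands": [
    {"fingers": 48,"xyz": [-4.5,1.2,0.2],"twist": 0.1},
    {"fingers": 48,"xyz": [-9,2.5,0.4],"twist": 0.2},
    {"fingers": 48,"xyz": [-13.5,3.7,0.6],"twist": 0.3},
    {"fingers": 48,"xyz": [-18,5,0.8],"twist": 0.408},
    {"fingers": 48,"xyz": [-22.6,6.2,1.1],"twist": 0.408}
  ]
}}

```text
t: 1.6
tool_pos: [0.5598, -0.0099, 0.2002]
eef_rot: [2.463, 1.95, 0.0]
contact_force: [1.1, 1.2, 1.1]
opening: 0.0408
grip_force: 0.0
```

```bash
python3 -c "
from h import *
s=telemetry.sense();m,T=wristT(s)
im=imaging.camera('wrist');cv2.imwrite('pics/w1.png',im)
go(.559,-.01,.2,1.34)
q=proj(world([(-62,-45,0),(152,45,0),(0,0,28),(71,0,20)],[.4965,.0295,-.231],.012),m,T);print(q)
"
```

```text
t 1.65 shift [ 0.42 -0.35 -0.09] twist 0.000 pos [ 0.5614 -0.0149  0.1991] th 1.340 open 0.0412 F [-1.6 -5.  -2.3] grip 0.0 j [-0.07 -0.12  1.73 -0.    1.53  0.16]
[[204.20560618 193.6103358 ]
 [400.12133454 110.42048575]
 [251.44286393 157.10290583]
 [322.73174969 155.99878905]]
```

View pics/w1.png

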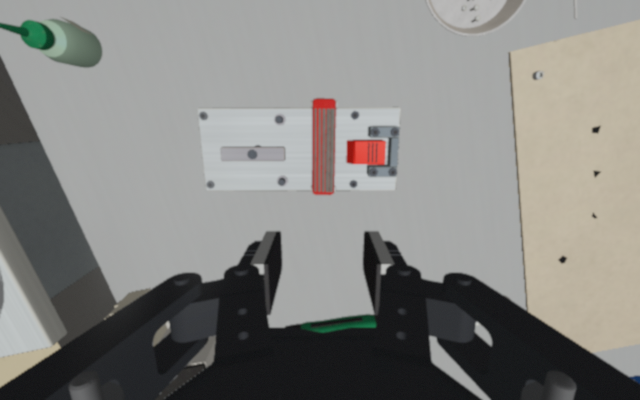

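The wrist view shows the deck corners at (198,109), (401,108), (205,190) and (397,190). The red hex set spans (313..335, 99..193), the stud head (221..285, 154), and the catch tip is at (348,152). The bench in front of the deck is free down to about row 310.

```bash
python3 - <<'E'
from h import *
s=telemetry.sense();m,T=imaging.camera_model('wrist')['mtx'],None
ss=dict(tool_pos=[.5598,-.0099,.2002],eef_rot=[2.463,1.95,0.0]);m,T=wristT(ss)
d=np.array([(-62,45,0,198,109),(152,45,0,401,108),(-62,-45,0,205,190),(152,-45,0,397,190),(-32,0,28,221,154),(32,0,28,285,154)],float)
dk=fit(d[:,:3],d[:,3:],m,T,.012,[.5,.03,-.23]);print('deck',dk)
h=np.array([(-13.5,50,20,313,99),(13.5,50,20,335,99),(13.5,-50,20,334,193),(-13.5,-50,20,313,193)],float)
f=fit(h[:,:3],h[:,3:],m,T,.012,[.56,.017,-.23]);print('hex',f)
c,n=np.cos(dk[0][2]),np.sin(dk[0][2]);v=f[0][:2]-dk[0][:2];print('hex in deck',[v@[c,n],v@[-n,c]])
g=world([(0,-27,0)],f[0],.017)[0];print(g,f[0][2]+np.pi/2)
go(*g,f[0][2]+np.pi/2)
E
```

```text
deck (array([ 0.49889838,  0.03196533, -0.22998146]), array([1.4, 0.9, 1.1, 0.9, 0.2, 0.2]))
hex (array([ 0.56822117,  0.01958678, -0.2364385 ]), array([2.8, 3. , 3.8, 3.7]))
hex in deck [np.float64(0.07031937635826836), np.float64(0.003750151797136775)]
[ 0.56189665 -0.00666204  0.017     ] 1.3343578265910887
t 1.65 shift [ 0.85 -0.14 18.2 ] twist 0.006 pos [ 0.5614 -0.0149  0.1991] th 1.340 open 0.0412 F [-1.6 -5.  -2.3] grip 0.0 j [-0.07 -0.12  1.73 -0.    1.53  0.16]
```

Call:
{"name": "send_rows", "arguments": {
  "commands": [
    {"fingers": 48,"xyz": [0.4,0,2.5],"twist": 0.006},
    {"fingers": 48,"xyz": [0.4,0.1,5.5],"twist": 0.006},
    {"fingers": 48,"xyz": [0.4,0.2,8.5],"twist": 0.006},
    {"fingers": 48,"xyz": [0.4,0.2,10.5],"twist": 0.006},
    {"fingers": 48,"xyz": [0.4,0.2,11.0],"twist": 0.006}
  ]
}}

```text
t: 2.15
tool_pos: [0.5609, -0.0044, 0.0876]
eef_rot: [-2.462, -1.947, 0.005]
contact_force: [0.4, 0.3, -0.3]
opening: 0.0411
grip_force: 0.0
```

```bash
python3 -c "
from h import *
go(.5619,-.0067,.017,1.336)
im=imaging.camera('wrist');cv2.imwrite('pics/w2.png',im)
go(.5619,-.0067,.017,1.336)"
```

```text
t 2.15 shift [-0.2   0.18  7.06] twist 0.002 pos [ 0.5609 -0.0044  0.0876] th 1.338 open 0.0411 F [ 0.4  0.3 -0.3] grip 0.0 j [-0.05 -0.05  1.85 -0.    1.35  0.18]
t 2.20 shift [-0.2   0.13  7.14] twist 0.002 pos [ 0.5613 -0.0044  0.0884] th 1.338 open 0.0408 F [-0.6 -0.7 -0. ] grip 0.0 j [-0.05 -0.05  1.85  0.    1.35  0.18]
```

View pics/w2.png

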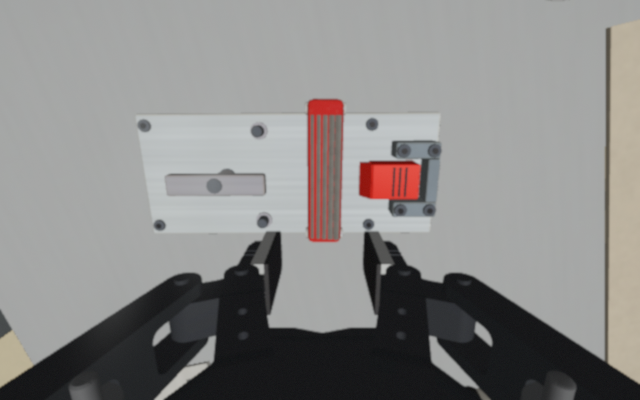

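The close view has the hex set centred at column 325, between the fingers at 322. Deck corners are at (137,115), (440,113), (152,234) and (430,233), and the head spans (166..266, 184).

```bash
python3 - <<'E'
from h import *
m,T=wristT(dict(tool_pos=[.5609,-.0044,.0878],eef_rot=[-2.462,-1.947,.005]))
d=np.array([(-62,45,0,137,115),(152,45,0,440,113),(-62,-45,0,152,234),(152,-45,0,430,233),(-32,0,28,166,184.5),(32,0,28,266,184.5),(25,33,10,258,130),(25,-33,10,264,220)],float)
print('deck',fit(d[:,:3],d[:,3:],m,T,.012,[.5,.03,-.23]))
h=np.array([(-13.5,50,10,308,103),(13.5,50,10,342,103),(13.5,-50,20,341,238),(-13.5,-50,20,309,238)],float)
f=fit(h[:,:3],h[:,3:],m,T,.012,[.56,.017,-.23]);print('hex',f)
g=world([(0,-27,0)],f[0],.017)[0]; print(g)
go(*g,f[0][2]+np.pi/2)
E
```

```text
deck (array([ 0.49897889,  0.03260224, -0.23146286]), array([2.8, 3.6, 1.1, 1.4, 0.3, 0.4, 0.7, 3.3]))
hex (array([ 0.56758135,  0.01798146, -0.23078792]), array([ 3.7,  3.6, 10.9, 10.9]))
[ 0.56140525 -0.00830268  0.017     ]
t 2.20 shift [-0.37  0.12  7.14] twist -0.002 pos [ 0.5613 -0.0044  0.0884] th 1.338 open 0.0408 F [-0.6 -0.7 -0. ] grip 0.0 j [-0.05 -0.05  1.85  0.    1.35  0.18]
```

Call:
{"name": "send_rows", "arguments": {
  "commands": [
    {"fingers": 48,"xyz": [-0.3,0.1,2.5],"twist": 0},
    {"fingers": 48,"xyz": [-0.3,0.1,5],"twist": 0},
    {"fingers": 48,"xyz": [-0.3,0.1,6.5],"twist": 0},
    {"fingers": 48,"xyz": [-0.3,0.1,7.0],"twist": 0},
    {"fingers": 48,"xyz": [-0.3,0.1,7.0],"twist": 0}
  ]
}}

```text
t: 2.7
tool_pos: [0.5626, -0.0076, 0.0207]
eef_rot: [-2.464, -1.948, 0.0]
contact_force: [-0.4, -0.1, 0.4]
opening: 0.0412
grip_force: 0.0
```

Call:
{"name": "send_rows", "arguments": {
  "commands": [
    {"fingers": 25,"xyz": [0,0,0],"twist": 0},
    {"fingers": 20,"xyz": [0,0,0],"twist": 0},
    {"fingers": 20,"xyz": [0,0,0],"twist": 0},
    {"fingers": 20,"xyz": [0,0,0],"twist": 0},
    {"fingers": 20,"xyz": [0,0,0],"twist": 0}
  ],
  "force": 50
}}

```text
t: 3.2
tool_pos: [0.5633, -0.0077, 0.0219]
eef_rot: [2.463, 1.947, 0.003]
contact_force: [-1.8, -0.7, 7.0]
opening: 0.0218
grip_force: 49.7
```

Call:
{"name": "send_rows", "arguments": {
  "commands": [
    {"fingers": 20,"xyz": [0,0,-1],"twist": 0},
    {"fingers": 20,"xyz": [0,0,-2],"twist": 0},
    {"fingers": 20,"xyz": [0,0,-3],"twist": 0},
    {"fingers": 20,"xyz": [0,0,-4.5],"twist": 0},
    {"fingers": 20,"xyz": [0,0,-5],"twist": 0}
  ]
}}

```text
t: 3.7
tool_pos: [0.5632, -0.0077, 0.0727]
eef_rot: [2.463, 1.947, 0.003]
contact_force: [0.5, -0.1, -1.5]
opening: 0.0223
grip_force: 49.1
```

```bash
python3 -c "
from h import *
go(.5619,-.0067,.017,1.336)
im=imaging.camera('wrist');cv2.imwrite('pics/w3.png',im)
go(.5619,-.0067,.017,1.336)"
```

```text
t 3.70 shift [ 0.06 -0.16  5.57] twist 0.002 pos [ 0.5632 -0.0077  0.0727] th 1.338 open 0.0223 F [ 0.5 -0.1 -1.5] grip 49.1 j [-0.06 -0.04  1.86 -0.    1.31  0.17]
t 3.75 shift [ 0.06 -0.17  5.57] twist 0.002 pos [ 0.5633 -0.0077  0.0727] th 1.338 open 0.0219 F [0.7 0.1 0.2] grip 49.1 j [-0.06 -0.04  1.86 -0.    1.31  0.17]
```

View pics/w3.png

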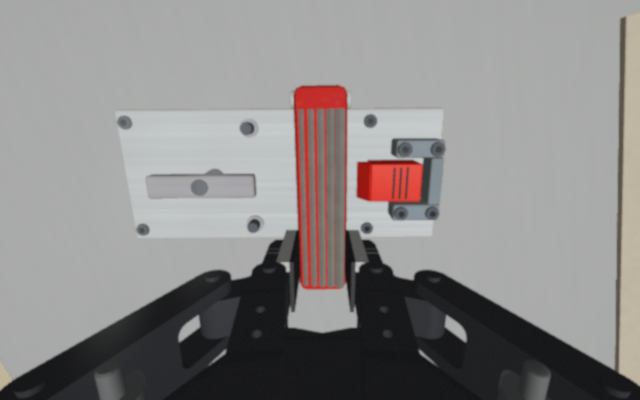

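The hex set is held square and level, at columns 295..347, and is clear of the deck. I'll lay it in front.

Call:
{"name": "send_rows", "arguments": {
  "commands": [
    {"fingers": 20,"xyz": [-3,0,0],"twist": 0},
    {"fingers": 20,"xyz": [-6,0,0],"twist": 0},
    {"fingers": 20,"xyz": [-9,0,0],"twist": 0},
    {"fingers": 20,"xyz": [-11,0,0.8],"twist": 0},
    {"fingers": 20,"xyz": [-11,0,2.5],"twist": 0}
  ]
}}

```text
t: 4.25
tool_pos: [0.5372, -0.1169, 0.0461]
eef_rot: [2.465, 1.944, 0.001]
contact_force: [0.3, 0.7, -1.7]
opening: 0.0219
grip_force: 49.1
```

Call:
{"name": "send_rows", "arguments": {
  "commands": [
    {"fingers": 20,"xyz": [0,0,1.5],"twist": 0},
    {"fingers": 20,"xyz": [0,0,2.7],"twist": 0},
    {"fingers": 20,"xyz": [0,0,3.4],"twist": 0},
    {"fingers": 20,"xyz": [0,0,3.6],"twist": 0},
    {"fingers": 20,"xyz": [0,0,3.65],"twist": 0}
  ]
}}

```text
t: 4.75
tool_pos: [0.5373, -0.1143, 0.0099]
eef_rot: [-2.464, -1.949, 0.0]
contact_force: [-10.9, 2.1, 18.2]
opening: 0.0221
grip_force: 51.3
```

Call:
{"name": "send_rows", "arguments": {
  "commands": [
    {"fingers": 20,"xyz": [0,0,-0.1],"twist": 0},
    {"fingers": 35,"xyz": [0,0,-0.1],"twist": 0},
    {"fingers": 48,"xyz": [0,0,-0.1],"twist": 0},
    {"fingers": 48,"xyz": [0,0,-0.1],"twist": 0},
    {"fingers": 48,"xyz": [0,0,-2],"twist": 0}
  ]
}}

```text
t: 5.25
tool_pos: [0.5358, -0.1143, 0.0267]
eef_rot: [-2.462, -1.946, 0.004]
contact_force: [0.3, 0.0, -0.5]
opening: 0.0409
grip_force: 0.0
```

Call:
{"name": "send_rows", "arguments": {
  "commands": [
    {"fingers": 48,"xyz": [0,0,-3],"twist": 0},
    {"fingers": 48,"xyz": [0,0,-7],"twist": 0},
    {"fingers": 48,"xyz": [0,0,-11],"twist": 0},
    {"fingers": 48,"xyz": [0,0,-14],"twist": 0},
    {"fingers": 48,"xyz": [0,0,-15],"twist": 0}
  ]
}}

```text
t: 5.75
tool_pos: [0.538, -0.1149, 0.1825]
eef_rot: [2.462, 1.946, 0.004]
contact_force: [-0.0, -0.4, -0.1]
opening: 0.0408
grip_force: 0.0
```

```bash
python3 -c "
from h import *
im=imaging.camera('side');cv2.imwrite('pics/s4.png',cv2.resize(im[150:400,150:550],None,fx=2,fy=2))
p=world([(57,0,0)],[.5954,.3031,2.899],.15)[0];print(p)
go(*p,2.899)"
```

```text
[0.54006905 0.31679255 0.15      ]
t 5.80 shift [42.05 -9.78  3.18] twist -1.561 pos [ 0.538  -0.1149  0.1822] th 1.338 open 0.0407 F [0.2 0.6 1.7] grip 0.0 j [-0.26 -0.14  1.78 -0.    1.5  -0.02]
```

View pics/s4.png

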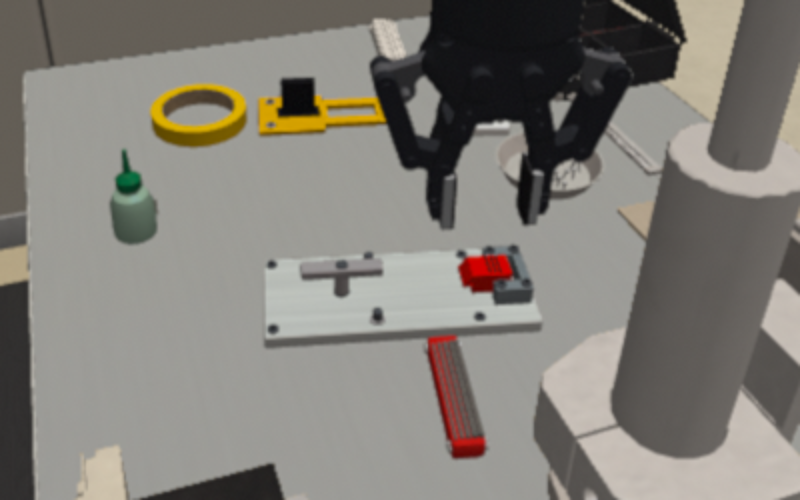

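The hex set lies flat on the bench, from (440,345) to (468,445), clear of the deck. Next is the plate.

Call:
{"name": "send_rows", "arguments": {
  "commands": [
    {"fingers": 48,"xyz": [4.2,-1,0],"twist": -0.14},
    {"fingers": 48,"xyz": [8.4,-2,0],"twist": -0.28},
    {"fingers": 48,"xyz": [12.6,-2.9,0],"twist": -0.42},
    {"fingers": 48,"xyz": [16.8,-3.9,0],"twist": -0.56},
    {"fingers": 48,"xyz": [21,-4.9,0],"twist": -0.7}
  ]
}}

```text
t: 6.3
tool_pos: [0.5372, 0.1026, 0.1771]
eef_rot: [-1.639, -2.679, 0.002]
contact_force: [1.3, -0.5, -0.1]
opening: 0.0413
grip_force: 0.0
```

```bash
python3 -c "
from h import *
go(.54,.317,.16,2.899)"
```

```text
t 6.30 shift [18.96 10.02  1.71] twist -0.856 pos [0.5372 0.1026 0.1771] th 2.043 open 0.0413 F [ 1.3 -0.5 -0.1] grip 0.0 j [ 0.14 -0.14  1.79 -0.    1.5  -0.33]
```

Call:
{"name": "send_rows", "arguments": {
  "commands": [
    {"fingers": 48,"xyz": [3.8,2,0.3],"twist": -0.15},
    {"fingers": 48,"xyz": [7.6,4,0.6],"twist": -0.3},
    {"fingers": 48,"xyz": [11.4,6,1],"twist": -0.45},
    {"fingers": 48,"xyz": [15.2,8,1.4],"twist": -0.6},
    {"fingers": 48,"xyz": [18.9,10,1.7],"twist": -0.75}
  ]
}}

```text
t: 6.8
tool_pos: [0.5413, 0.3165, 0.1596]
eef_rot: [-0.543, -3.093, 0.002]
contact_force: [1.2, -0.6, -0.7]
opening: 0.041
grip_force: 0.0
```

Call:
{"name": "send_rows", "arguments": {
  "commands": [
    {"fingers": 48,"xyz": [0,0,0],"twist": -0.106},
    {"fingers": 48,"xyz": [0,0,0],"twist": -0.106},
    {"fingers": 48,"xyz": [0,0,0],"twist": -0.106},
    {"fingers": 48,"xyz": [0,0,0],"twist": -0.106},
    {"fingers": 48,"xyz": [0,0,0],"twist": -0.106}
  ]
}}

```text
t: 7.3
tool_pos: [0.5422, 0.314, 0.1618]
eef_rot: [0.392, 3.117, 0.0]
contact_force: [0.3, -0.2, 0.4]
opening: 0.0409
grip_force: 0.0
```

```bash
python3 - <<'E'
from h import *
s=telemetry.sense();m,T=wristT(s)
im=imaging.camera('wrist');cv2.imwrite('pics/w5.png',im)
hsv=cv2.cvtColor(im,cv2.COLOR_BGR2HSV)
k=cv2.inRange(hsv,(18,120,60),(35,255,255))
cs,_=cv2.findContours(k,cv2.RETR_CCOMP,cv2.CHAIN_APPROX_SIMPLE)
for c in cs:
    if cv2.contourArea(c)>200: print(cv2.contourArea(c),cv2.approxPolyDP(c,4,True)[:,0].tolist())
X=[(100,36,6),(100,-36,6),(30,36,6),(30,-36,6),(-42,25,6),(-42,-25,6),(26,12,6),(-26,-12,6),(39,0,46),(75,0,46)]
print(proj(world(X,[.5954,.3031,2.899],0),m,T).round(0).tolist())
go(.54,.317,.16,2.899)
E
```

```text
7701.5 [[363, 134], [290, 138], [294, 203], [305, 205], [309, 267], [352, 265], [352, 203], [363, 201]]
1110.5 [[318, 207], [341, 208], [340, 253], [318, 252]]
892.5 [[335, 155], [338, 198], [333, 206], [324, 206], [319, 199], [318, 157]]
10864.0 [[308, 0], [290, 10], [273, 31], [267, 53], [269, 77], [280, 99], [297, 114], [334, 120], [356, 110], [371, 94], [380, 49], [371, 25], [355, 8], [340, 0]]
6623.0 [[316, 13], [332, 13], [350, 22], [367, 50], [361, 87], [334, 108], [299, 101], [280, 69], [288, 32]]
[[286.0, 135.0], [361.0, 134.0], [289.0, 205.0], [359.0, 204.0], [301.0, 268.0], [347.0, 268.0], [312.0, 208.0], [335.0, 254.0], [324.0, 208.0], [324.0, 168.0]]
t 7.35 shift [0.29 0.22 0.19] twist -0.007 pos [0.5422 0.3141 0.1619] th 2.892 open 0.0410 F [ 0.3 -0.3 -0. ] grip 0.0 j [ 0.48  0.04  1.64  0.    1.47 -0.84]
```

View pics/w5.png

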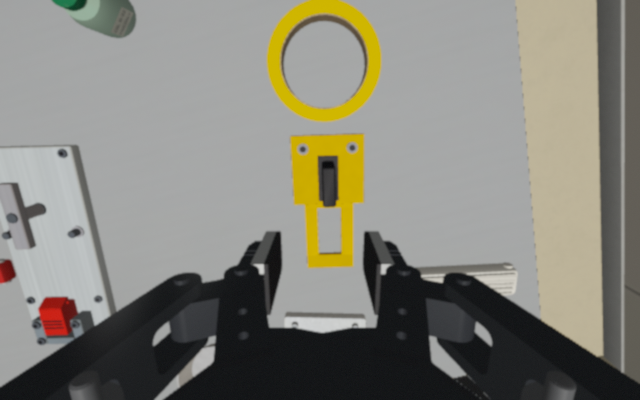

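The wrist view shows the plate with its tail at (290..363, 135), shoulders at row 203, nose at (309..352, 266) and tab at (328,180). It is close to the prediction. Tape, bottle and block are clear.

```bash
python3 - <<'E'
from h import *
s=telemetry.sense();m,T=wristT(s)
d=np.array([(100,36,6,290,137.5),(100,-36,6,363.5,134),(30,36,6,294,204),(30,-36,6,364,202),(-42,25,6,308.5,267.5),(-42,-25,6,353,265.5),(26,12,6,317.5,206.5),(-26,12,6,317.5,253),(-26,-12,6,341,253)],float)
f=fit(d[:,:3],d[:,3:],m,T,0,[.595,.303,2.9]);print(f)
p=world([(57,0,22)],f[0],0)[0];print(p)
go(*p,f[0][2])
E
```

```text
(array([0.59570962, 0.3091558 , 2.9223404 ]), array([2.8, 1.6, 0.5, 0.2, 1.2, 0.7, 0.8, 1.3, 0.2]))
[0.54007418 0.32155329 0.022     ]
t 7.35 shift [ 0.39  0.66 13.99] twist -0.031 pos [0.5422 0.3141 0.1619] th 2.892 open 0.0410 F [ 0.3 -0.3 -0. ] grip 0.0 j [ 0.48  0.04  1.64  0.    1.47 -0.84]
```

Call:
{"name": "send_rows", "arguments": {
  "commands": [
    {"fingers": 48,"xyz": [0.4,0.6,3],"twist": -0.03},
    {"fingers": 48,"xyz": [0.4,0.6,6.5],"twist": -0.03},
    {"fingers": 48,"xyz": [0.4,0.6,10],"twist": -0.03},
    {"fingers": 48,"xyz": [0.4,0.6,13],"twist": -0.03},
    {"fingers": 48,"xyz": [0.4,0.6,14.3],"twist": -0.03}
  ]
}}

```text
t: 7.85
tool_pos: [0.5386, 0.3206, 0.016]
eef_rot: [-0.343, -3.12, 0.003]
contact_force: [-0.2, -0.6, 1.7]
opening: 0.0412
grip_force: 0.0
```

Call:
{"name": "send_rows", "arguments": {
  "commands": [
    {"fingers": 20,"xyz": [0,0,0],"twist": 0},
    {"fingers": 5,"xyz": [0,0,0],"twist": 0},
    {"fingers": 5,"xyz": [0,0,0],"twist": 0},
    {"fingers": 5,"xyz": [0,0,0],"twist": 0},
    {"fingers": 5,"xyz": [0,0,0],"twist": 0}
  ],
  "force": 30
}}

```text
t: 8.35
tool_pos: [0.5403, 0.3219, 0.0204]
eef_rot: [0.341, 3.121, 0.002]
contact_force: [-0.1, -0.3, 6.7]
opening: 0.0112
grip_force: 35.2
```

Call:
{"name": "send_rows", "arguments": {
  "commands": [
    {"fingers": 5,"xyz": [0,0,-1],"twist": 0},
    {"fingers": 5,"xyz": [0,0,-2.5],"twist": 0},
    {"fingers": 5,"xyz": [0,0,-4],"twist": 0},
    {"fingers": 5,"xyz": [0,0,-5.5],"twist": 0},
    {"fingers": 5,"xyz": [0,0,-6],"twist": 0}
  ]
}}

```text
t: 8.85
tool_pos: [0.5404, 0.322, 0.0816]
eef_rot: [0.341, 3.121, 0.003]
contact_force: [0.4, 0.8, -2.5]
opening: 0.0114
grip_force: 33.9
```

```bash
cat > pl.py <<'E'
from h import *
def yellow(name='wrist'):
    s=telemetry.sense(); im=imaging.camera(name); cv2.imwrite('pics/y%.2f.png'%s['t'],im)
    k=cv2.inRange(cv2.cvtColor(im,cv2.COLOR_BGR2HSV),(18,120,60),(35,255,255))
    cs,_=cv2.findContours(k,cv2.RETR_CCOMP,cv2.CHAIN_APPROX_SIMPLE)
    for c in cs:
        if cv2.contourArea(c)>150: print(cv2.contourArea(c),cv2.approxPolyDP(c,3,True)[:,0].tolist())
E
python3 - <<'E'
from pl import *
yellow('wrist');yellow('side')
go(.54,.3215,.018,2.92)
E
```

```text
10004.0 [[254, 162], [261, 277], [275, 264], [282, 243], [295, 239], [297, 230], [304, 229], [304, 200], [311, 198], [340, 200], [340, 229], [346, 229], [349, 239], [363, 245], [368, 262], [383, 277], [389, 161]]
366.5 [[367, 174], [379, 184], [369, 196], [357, 189], [358, 180]]
365.5 [[275, 174], [284, 177], [288, 185], [278, 196], [266, 188], [267, 179]]
5701.5 [[247, 0], [238, 30], [240, 63], [249, 87], [275, 116], [303, 128], [334, 128], [364, 114], [383, 94], [398, 52], [397, 25], [389, 0], [366, 0], [377, 21], [381, 43], [371, 81], [354, 100], [330, 112], [296, 108], [269, 86], [259, 68], [255, 42], [260, 18], [270, 0]]
1161.5 [[225, 204], [228, 217], [239, 222], [258, 221], [272, 211], [271, 198], [258, 192], [234, 195]]
518.5 [[231, 203], [248, 194], [266, 200], [264, 208], [251, 213], [237, 212]]
795.5 [[278, 174], [278, 191], [346, 185], [343, 174], [306, 173], [308, 182], [289, 183], [289, 173]]
t 8.95 shift [ 0.01 -0.03  6.21] twist 0.004 pos [0.5401 0.3217 0.0801] th 2.924 open 0.0111 F [ 0.3 -0.1 -2.9] grip 33.9 j [ 0.5   0.1   1.71  0.    1.33 -0.86]
```

```bash
python3 - <<'E'
from h import *
M=imaging.camera_model('side');m,T=M['mtx'],M['T']
b=ray((217,262),m,T,.0);print('bottle',b)
D=[.499,.0325,-.231]
v=b[:2]-D[:2];print('in deck',v@[np.cos(D[2]),np.sin(D[2])],v@[-np.sin(D[2]),np.cos(D[2])])
P=world([(-112,65,0),(-112,0,0)],D,0);print(P)
go(P[0,0],P[0,1],.08,D[2]+np.pi)
E
```

```text
bottle [0.34971816 0.18501827 0.        ]
in deck -0.18023582935940666 0.114288827741335
[[0.40485677 0.12141599 0.        ]
 [0.38997495 0.05814252 0.        ]]
t 8.95 shift [ 8.870e+00 -2.248e+01 -2.000e-02] twist 0.013 pos [0.5401 0.3217 0.0801] th 2.924 open 0.0111 F [ 0.3 -0.1 -2.9] grip 33.9 j [ 0.5   0.1   1.71  0.    1.33 -0.86]
```

Call:
{"name": "send_rows", "arguments": {
  "commands": [
    {"fingers": 5,"xyz": [1.2,-4,0],"twist": 0.013},
    {"fingers": 5,"xyz": [2.6,-8,0],"twist": 0.013},
    {"fingers": 5,"xyz": [4.2,-12,0],"twist": 0.013},
    {"fingers": 5,"xyz": [5.8,-16,0],"twist": 0.013},
    {"fingers": 5,"xyz": [7.4,-20,0],"twist": 0.013}
  ]
}}

```text
t: 9.45
tool_pos: [0.4227, 0.141, 0.0779]
eef_rot: [-0.361, -3.12, 0.001]
contact_force: [0.8, -1.0, -1.3]
opening: 0.0116
grip_force: 33.8
```

Call:
{"name": "send_rows", "arguments": {
  "commands": [
    {"fingers": 5,"xyz": [0.8,-2.4,0],"twist": 0},
    {"fingers": 5,"xyz": [1.5,-4.3,0.5],"twist": 0},
    {"fingers": 5,"xyz": [1.5,-4.4,2],"twist": 0},
    {"fingers": 5,"xyz": [1.5,-4.4,3],"twist": 0},
    {"fingers": 5,"xyz": [1.5,-4.4,3],"twist": 0}
  ]
}}

```text
t: 9.95
tool_pos: [0.3988, 0.103, 0.0468]
eef_rot: [-0.361, -3.118, 0.001]
contact_force: [-0.3, 0.9, -2.7]
opening: 0.0113
grip_force: 33.8
```

```bash
python3 - <<'E'
from pl import *
D=[.499,.0325,-.231]
P=world([(-112,45,0),(-112,0,0)],D,0);print(P)
go(P[0,0],P[0,1],.039,D[2]+np.pi)
s=telemetry.sense();m,T=wristT(s)
yellow('side')
M=imaging.camera_model('side')
X=[(100,36,6),(100,-36,6),(30,36,6),(-42,25,6),(-42,-25,6)]
th=R.from_rotvec(s['eef_rot']).as_matrix();th=np.arctan2(th[1,0],th[0,0])
e=s['tool_pos']-[.057*np.cos(th),.057*np.sin(th),.021]
print(proj(world(X,[e[0],e[1],th],e[2]),M['mtx'],M['T']).round())
E
```

```text
[[0.40027775 0.10194723 0.        ]
 [0.38997495 0.05814252 0.        ]]
t 9.95 shift [-0.17 -0.07  0.78] twist 0.000 pos [0.3988 0.103  0.0468] th 2.911 open 0.0113 F [-0.3  0.9 -2.7] grip 33.8 j [ 0.19 -0.38  2.19  0.    1.33 -1.15]
1724.5 [[222, 288], [310, 279], [309, 259], [268, 261], [267, 257], [260, 257], [263, 273], [237, 274], [238, 259], [227, 258]]
252.0 [[302, 271], [269, 274], [269, 268], [300, 265]]
210.0 [[267, 195], [266, 206], [256, 212], [257, 221], [272, 211], [272, 200]]
[[222. 287.]
 [226. 258.]
 [267. 284.]
 [312. 277.]
 [310. 258.]]
```

The plate matches the prediction within 2 px and is level in the grip. I'll lower it, slide the nose under the head's free arm, then lift to tilt it in the grip.

Call:
{"name": "send_rows", "arguments": {
  "commands": [
    {"fingers": 5,"xyz": [-0.1,0,0.4],"twist": 0},
    {"fingers": 5,"xyz": [-0.1,0,0.8],"twist": 0},
    {"fingers": 5,"xyz": [-0.1,-1.5,0.8],"twist": 0},
    {"fingers": 5,"xyz": [-0.1,-3,0.8],"twist": 0},
    {"fingers": 5,"xyz": [-0.1,-4.5,0.8],"twist": 0}
  ]
}}

```text
t: 10.5
tool_pos: [0.3902, 0.0586, 0.0407]
eef_rot: [-0.361, -3.121, 0.0]
contact_force: [-0.3, -0.8, -1.5]
opening: 0.0113
grip_force: 33.8
```

Call:
{"name": "send_rows", "arguments": {
  "commands": [
    {"fingers": 5,"xyz": [0,0,0],"twist": 0},
    {"fingers": 5,"xyz": [0,0,-0.3],"twist": 0},
    {"fingers": 5,"xyz": [0,0,-0.6],"twist": 0},
    {"fingers": 5,"xyz": [0,0,-1.0],"twist": 0},
    {"fingers": 5,"xyz": [0,0,-1.4],"twist": 0}
  ],
  "force": 20
}}

```text
t: 11.0
tool_pos: [0.3902, 0.0591, 0.0549]
eef_rot: [-0.361, -3.121, 0.0]
contact_force: [3.7, -2.1, -8.3]
opening: 0.0113
grip_force: 32.5
```

```bash
python3 - <<'E'
from pl import *
go(.39,.058,.039,2.911)
yellow('side')
E
```

```text
t 11.00 shift [-0.01 -0.12  1.59] twist 0.000 pos [0.3902 0.0591 0.0549] th 2.911 open 0.0113 F [ 3.7 -2.1 -8.3] grip 32.5 j [ 0.09 -0.44  2.22 -0.    1.36 -1.25]
1624.5 [[217, 302], [310, 299], [310, 289], [267, 290], [269, 282], [299, 283], [310, 277], [269, 276], [259, 271], [261, 289], [234, 289], [235, 271], [222, 270]]
181.0 [[269, 196], [256, 221], [271, 213]]
```

Call:
{"name": "send_rows", "arguments": {
  "commands": [
    {"fingers": 5,"xyz": [-0.3,0,-0.5],"twist": 0},
    {"fingers": 5,"xyz": [-0.7,0,-1.0],"twist": 0},
    {"fingers": 5,"xyz": [-1.1,0,-1.5],"twist": 0},
    {"fingers": 5,"xyz": [-1.5,0,-2.0],"twist": 0},
    {"fingers": 5,"xyz": [-2.0,0,-2.5],"twist": 0}
  ]
}}

```text
t: 11.55
tool_pos: [0.41, 0.0542, 0.0802]
eef_rot: [-0.362, -3.121, -0.0]
contact_force: [-1.2, 0.8, -6.5]
opening: 0.0113
grip_force: 32.1
```

```bash
cat >> pl.py <<'E'
def tilt(s0, name='side'):
    """fit (tilt deg about plate y, grasp->tab offset x, TCP-underside height mm) of the held plate to the yellow mask"""
    s=telemetry.sense(); im=imaging.camera(name); cv2.imwrite('pics/t%.2f.png'%s['t'],im)
    M=imaging.camera_model(name); m,T=M['mtx'],M['T']
    Rm=R.from_rotvec(s['eef_rot']).as_matrix(); ax=Rm.copy(); ax[:,1]*=-1; ax[:,2]*=-1  # plate axes: x=tool x
    k=cv2.inRange(cv2.cvtColor(im,cv2.COLOR_BGR2HSV),(18,120,50),(35,255,255))
    out=[(100,36),(100,-36),(30,-36),(30,-25),(-42,-25),(-42,25),(30,25),(30,36)]; eye=[(26,12),(26,-12),(-26,-12),(-26,12)]
    def mask(p):
        a=np.radians(p[0]); Ry=np.array([[np.cos(a),0,-np.sin(a)],[0,1,0],[np.sin(a),0,np.cos(a)]])
        def P(q,z):
            X=np.c_[q,np.full(len(q),z)]-[57+p[1],0,p[2]+19]
            return (proj((X/1000@Ry.T+[0,0,.019])@ax.T+s['tool_pos'],m,T)*16).astype(np.int32)
        g=np.zeros_like(k)
        hull=cv2.convexHull
        A=P(out,6);B=P(out,0)
        for i in range(8):
            j=(i+1)%8; cv2.fillConvexPoly(g,hull(np.array([A[i],A[j],B[i],B[j]])),255,shift=4)
        cv2.fillPoly(g,[A],255,shift=4)
        h=np.zeros_like(k);h2=h.copy();cv2.fillPoly(h,[P(eye,6)],255,shift=4);cv2.fillPoly(h2,[P(eye,0)],255,shift=4)
        g[(h>0)&(h2>0)]=0; return g
    u=proj([s['tool_pos']],m,T)[0]; roi=np.zeros_like(k); cv2.circle(roi,(int(u[0]),int(u[1])),75,255,-1); k&=roi
    def cost(p): return np.count_nonzero(cv2.GaussianBlur(mask(p),(3,3),0)[roi>0].astype(int)//128!=k[roi>0]//128)
    from scipy.optimize import differential_evolution as de
    r=de(cost,[(-15,40),(-12,12),(12,30)],seed=1,maxiter=40,popsize=12,x0=s0)
    print('tilt,dx,h',r.x.round(1),'cost',r.fun,'of',np.count_nonzero(k)); return r.x
E
python3 - <<'E'
from pl import *
go(.39,.058,.039,2.911)
tilt([20,0,21])
E
```

```text
t 11.55 shift [ 2.03 -0.09  4.12] twist -0.000 pos [0.41   0.0542 0.0802] th 2.911 open 0.0113 F [-1.2  0.8 -6.5] grip 32.1 j [ 0.07 -0.41  2.16  0.    1.39 -1.27]
tilt,dx,h [25.   0.1 22.8] cost 1065.0 of 2001
```

Call:
{"name": "send_rows", "arguments": {
  "commands": [
    {"fingers": 5,"xyz": [0.6,0,-0.2],"twist": 0},
    {"fingers": 5,"xyz": [1.4,0,-0.6],"twist": 0},
    {"fingers": 5,"xyz": [2.4,0,-1.1],"twist": 0},
    {"fingers": 5,"xyz": [3.3,0,-2],"twist": 0},
    {"fingers": 5,"xyz": [3.3,0,-4.0],"twist": 0}
  ]
}}

```text
t: 12.1
tool_pos: [0.376, 0.062, 0.1196]
eef_rot: [-0.361, -3.12, 0.0]
contact_force: [0.5, -0.4, -1.9]
opening: 0.0117
grip_force: 32.6
```

```bash
python3 - <<'E'
from pl import *
go(.39,.058,.12,2.911)
tilt([25,0,21])
E
cd pics; python3 -c "
import cv2,glob,os
f=max(glob.glob('t*.png'),key=os.path.getmtime);cv2.imwrite('v8.png',cv2.resize(cv2.imread(f)[190:330,180:440],None,fx=3,fy=3))"
```

```text
t 12.10 shift [-1.46 -0.07 -0.04] twist 0.000 pos [0.376  0.062  0.1196] th 2.911 open 0.0117 F [ 0.5 -0.4 -1.9] grip 32.6 j [ 0.1  -0.53  2.17  0.    1.5  -1.24]
tilt,dx,h [26.2 -0.4 21.9] cost 1225.0 of 2403
```

View pics/v8.png

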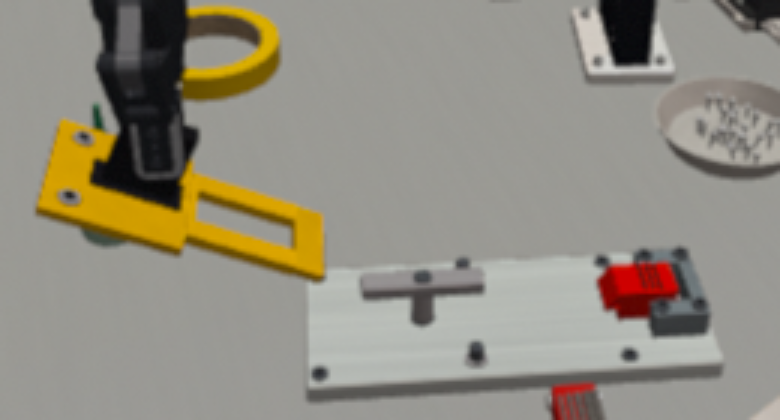

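The plate is tilted nose-down, with nose corners at crop (323,245) and tail at (50,165), and it is clear of the stud. I'll fit the tilt from those corners.

```bash
cat >> pl.py <<'E'
def plate_pts(X,p,s):   # plate mm -> world, held plate: p=(tilt deg, dx, h)
    Rm=R.from_rotvec(s['eef_rot']).as_matrix(); ax=Rm*[1,-1,-1]
    a=np.radians(p[0]); Ry=np.array([[np.cos(a),0,-np.sin(a)],[0,1,0],[np.sin(a),0,np.cos(a)]])
    return ((np.asarray(X,float)-[57+p[1],0,p[2]+19])/1000@Ry.T+[0,0,.019])@ax.T+s['tool_pos']
def fitheld(d,name='side'):
    d=np.array(d,float); s=telemetry.sense(); M=imaging.camera_model(name)
    m,T=(M['mtx'],M['T']) if 'T' in M else wristT(s)
    r=least_squares(lambda p:(proj(plate_pts(d[:,:3],p,s),m,T)-d[:,3:]).ravel(),[25,0,21],loss='soft_l1')
    print('held tilt,dx,h',r.x.round(1),'res',r.fun.round(1)); return r.x
E
python3 - <<'E'
from pl import *
d=np.array([(100,-36,6,65,120),(100,36,6,38,207),(30,36,6,183,245),(-42,-25,6,325,212),(-42,25,6,322,272),(-26,-12,6,297,210),(-26,12,6,293,250),(26,12,6,198,222)],float)
d[:,3:]=d[:,3:]/3+[180,190]
p=fitheld(d)
s=telemetry.sense()
print((plate_pts([(-26,0,0),(-42,0,0),(100,0,0)],p,s)-s['tool_pos']).round(4))
E
```

```text
held tilt,dx,h [24.3  0.  28.6] res [-1.1 -0.4 -0.1 -0.   0.5  1.1 -0.2 -0.4  1.3  0.5 -0.4  2.6  0.9 -0.7
 -0.7 -1. ]
[[ 0.0548 -0.0128 -0.0584]
 [ 0.069  -0.0161 -0.0649]
 [-0.0572  0.0134 -0.0069]]
```

Call:
{"name": "send_rows", "arguments": {
  "commands": [
    {"fingers": 5,"xyz": [-1,0,-1.2],"twist": 0.0},
    {"fingers": 5,"xyz": [-2.5,0,-3],"twist": 0.1},
    {"fingers": 5,"xyz": [-4,0,-5],"twist": 0.24},
    {"fingers": 5,"xyz": [-5.5,0,-5],"twist": 0.38},
    {"fingers": 5,"xyz": [-7,0,-5],"twist": 0.52}
  ]
}}

```text
t: 12.65
tool_pos: [0.4464, 0.0457, 0.1707]
eef_rot: [1.159, 2.918, 0.001]
contact_force: [-0.0, 0.2, -2.6]
opening: 0.0116
grip_force: 32.7
```

```bash
python3 - <<'E'
from pl import *
go(.5185,.0279,.16,-.231)
E
```

```text
t 12.65 shift [-6.46  3.65  1.08] twist 2.616 pos [0.4464 0.0457 0.1707] th 2.385 open 0.0116 F [-0.   0.2 -2.6] grip 32.7 j [ 0.05 -0.38  1.99 -0.    1.53 -0.77]
```

Call:
{"name": "send_rows", "arguments": {
  "commands": [
    {"fingers": 5,"xyz": [-1.3,0.7,0],"twist": 0.14},
    {"fingers": 5,"xyz": [-2.6,1.5,0],"twist": 0.28},
    {"fingers": 5,"xyz": [-3.9,2.2,0],"twist": 0.42},
    {"fingers": 5,"xyz": [-5.2,2.9,0],"twist": 0.56},
    {"fingers": 5,"xyz": [-6.5,3.6,0],"twist": 0.7}
  ]
}}

```text
t: 13.15
tool_pos: [0.5182, 0.0277, 0.1699]
eef_rot: [2.091, 2.344, 0.001]
contact_force: [-0.1, 0.2, -3.4]
opening: 0.0117
grip_force: 32.7
```

Call:
{"name": "send_rows", "arguments": {
  "commands": [
    {"fingers": 5,"xyz": [0,0,0],"twist": 0.14},
    {"fingers": 5,"xyz": [0,0,0],"twist": 0.28},
    {"fingers": 5,"xyz": [0,0,0],"twist": 0.42},
    {"fingers": 5,"xyz": [0,0,0],"twist": 0.56},
    {"fingers": 5,"xyz": [0,0,0],"twist": 0.7}
  ]
}}

```text
t: 13.65
tool_pos: [0.5176, 0.0279, 0.1699]
eef_rot: [2.768, 1.485, 0.001]
contact_force: [-0.5, -0.4, -3.1]
opening: 0.0112
grip_force: 32.7
```

Call:
{"name": "send_rows", "arguments": {
  "commands": [
    {"fingers": 5,"xyz": [0,0,0],"twist": 0.14},
    {"fingers": 5,"xyz": [0,0,0],"twist": 0.28},
    {"fingers": 5,"xyz": [0,0,0],"twist": 0.42},
    {"fingers": 5,"xyz": [0,0,0],"twist": 0.56},
    {"fingers": 5,"xyz": [0,0,0],"twist": 0.7}
  ]
}}

```text
t: 14.15
tool_pos: [0.5176, 0.0279, 0.17]
eef_rot: [3.11, 0.446, 0.001]
contact_force: [0.4, 0.1, -2.1]
opening: 0.0116
grip_force: 32.7
```

```bash
python3 - <<'E'
from pl import *
go(.5185,.0279,.16,-.231)
E
```

```text
t 14.15 shift [0.08 0.02 1.  ] twist 0.516 pos [0.5176 0.0279 0.17  ] th 0.285 open 0.0116 F [ 0.4  0.1 -2.1] grip 32.7 j [ 0.   -0.21  1.85 -0.    1.49  1.29]
```

Call:
{"name": "send_rows", "arguments": {
  "commands": [
    {"fingers": 5,"xyz": [0,0,0],"twist": 0.13},
    {"fingers": 5,"xyz": [0,0,1],"twist": 0.26},
    {"fingers": 5,"xyz": [0,0,2],"twist": 0.39},
    {"fingers": 5,"xyz": [0,0,2.5],"twist": 0.516},
    {"fingers": 5,"xyz": [0,0,2.5],"twist": 0.516}
  ]
}}

```text
t: 14.65
tool_pos: [0.5173, 0.0279, 0.1442]
eef_rot: [3.121, -0.356, -0.001]
contact_force: [0.7, 0.6, -2.7]
opening: 0.0113
grip_force: 32.6
```

```bash
python3 - <<'E'
from pl import *
go(.5185,.0279,.14,-.231)
s=telemetry.sense()
a=imaging.camera('side');go(.5185,.0279,.14,-.231)
M=imaging.camera_model('side')
X=[(100,36,6),(100,-36,6),(30,36,6),(30,-36,6),(-42,25,6),(-42,-25,6),(-42,-25,0)]
print(proj(plate_pts(X,[24.3,0,28.6],s),M['mtx'],M['T']).round(1).tolist())
print('deck',proj(world([(-62,45,0),(-62,-45,0),(-32,0,28),(32,0,28)],[.499,.0325,-.231],.012),M['mtx'],M['T']).round(1).tolist())
cv2.imwrite('pics/v9.png',cv2.resize(a[200:330,260:430],None,fx=4.5,fy=4.5,interpolation=cv2.INTER_CUBIC))
E
```

```text
t 14.65 shift [ 0.11 -0.03  0.42] twist 0.004 pos [0.5173 0.0279 0.1442] th -0.227 open 0.0113 F [ 0.7  0.6 -2.7] grip 32.6 j [ 0.   -0.19  1.88 -0.    1.45  1.8 ]
t 14.70 shift [ 0.09 -0.03  0.48] twist 0.008 pos [0.5176 0.0278 0.1448] th -0.223 open 0.0116 F [-0.   0.4 -1.6] grip 32.6 j [ 0.   -0.19  1.88 -0.    1.45  1.8 ]
[[369.1, 211.5], [378.1, 238.7], [327.4, 229.1], [332.2, 257.5], [285.8, 250.8], [286.3, 271.4], [288.1, 274.2]]
deck [[282.8, 278.5], [283.1, 317.7], [301.5, 282.5], [342.2, 280.3]]
```

View pics/v9.png

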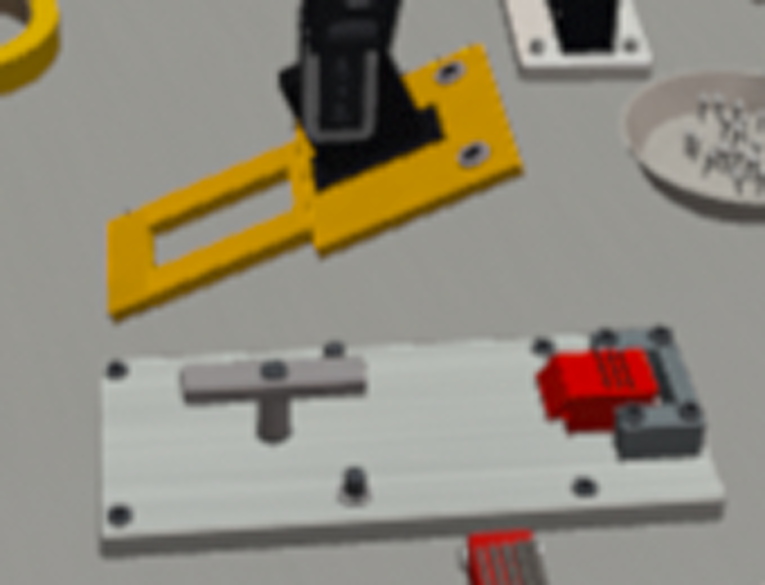

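The plate is tilted nose-down over the stud, properly oriented. Nose corners are at (108,220) and (113,310), tail at (480,45) and (522,168), head at (183..365, 375). The height in the grip is still uncertain, so I'll check it with the wrist and scene cameras.

```bash
python3 - <<'E'
from pl import *
s=telemetry.sense()
X=[(100,36,6),(100,-36,6),(30,36,6),(30,-36,6),(-42,25,6),(-42,-25,6),(-26,12,6),(-26,-12,6)]
for n in('wrist','scene'):
    yellow(n)
    M=imaging.camera_model(n);m,T=(M['mtx'],M['T']) if 'T' in M else wristT(s)
    for h in (22,28.6): print(n,h,proj(plate_pts(X,[24.3,0,h],s),m,T).round(1).tolist())
E
```

```text
356.5 [[308, 293], [308, 307], [336, 307], [335, 292]]
3091.0 [[54, 275], [32, 277], [0, 296], [0, 337], [16, 353], [41, 365], [54, 358], [26, 350], [6, 329], [5, 310], [17, 297], [40, 293], [65, 304], [80, 325], [78, 346], [99, 334], [102, 327], [101, 312], [92, 296], [75, 282]]
12012.0 [[245, 139], [263, 243], [282, 244], [293, 240], [298, 229], [305, 228], [304, 179], [340, 179], [339, 228], [346, 229], [351, 240], [362, 244], [382, 242], [401, 144], [399, 137]]
400.0 [[366, 158], [380, 157], [385, 164], [383, 172], [375, 177], [366, 176], [361, 171]]
395.0 [[261, 160], [268, 156], [278, 158], [283, 164], [282, 173], [266, 176], [259, 167]]
wrist 22 [[242.7, 140.0], [404.1, 140.0], [262.2, 245.0], [383.9, 245.0], [289.1, 309.9], [356.5, 309.9], [305.9, 297.9], [339.8, 297.9]]
wrist 28.6 [[245.6, 133.0], [401.2, 133.0], [263.9, 236.7], [382.2, 236.8], [289.9, 301.9], [355.8, 301.9], [306.3, 289.7], [339.4, 289.7]]
912.5 [[274, 219], [260, 213], [247, 215], [237, 222], [237, 234], [248, 242], [263, 241], [274, 233]]
484.5 [[271, 222], [271, 227], [259, 235], [247, 235], [240, 230], [241, 223], [251, 216], [264, 216]]
1374.0 [[422, 214], [406, 204], [401, 207], [404, 214], [390, 228], [384, 224], [382, 211], [353, 248], [370, 260]]
286.5 [[384, 229], [388, 234], [370, 252], [362, 246], [378, 228]]
scene 22 [[395.7, 196.2], [423.7, 212.2], [372.6, 218.9], [399.6, 236.9], [351.5, 246.3], [369.5, 260.3], [361.7, 244.1], [370.4, 250.7]]
scene 28.6 [[396.3, 198.1], [424.1, 214.2], [373.4, 220.8], [400.2, 238.8], [352.4, 248.1], [370.3, 262.0], [362.6, 245.9], [371.2, 252.4]]
```

Call:
{"name": "send_rows", "arguments": {
  "commands": [
    {"fingers": 5,"xyz": [0.1,0,1],"twist": 0.006},
    {"fingers": 5,"xyz": [0.1,0,2.2],"twist": 0.006},
    {"fingers": 5,"xyz": [0.1,0,3.4],"twist": 0.006},
    {"fingers": 5,"xyz": [0.1,0,4.4],"twist": 0.006},
    {"fingers": 5,"xyz": [0.1,0,4.7],"twist": 0.006}
  ]
}}

```text
t: 15.3
tool_pos: [0.5181, 0.0275, 0.0959]
eef_rot: [3.12, -0.362, -0.004]
contact_force: [0.6, 0.1, -2.4]
opening: 0.0107
grip_force: 32.6
```

Call:
{"name": "send_rows", "arguments": {
  "commands": [
    {"fingers": 5,"xyz": [0,0,0.5],"twist": 0},
    {"fingers": 5,"xyz": [0,0,1],"twist": 0},
    {"fingers": 5,"xyz": [0,0,1.5],"twist": 0},
    {"fingers": 5,"xyz": [0,0,2],"twist": 0},
    {"fingers": 5,"xyz": [0,0,2],"twist": 0}
  ]
}}

```text
t: 15.8
tool_pos: [0.5184, 0.0275, 0.0771]
eef_rot: [3.121, -0.362, -0.001]
contact_force: [0.1, -0.2, -3.0]
opening: 0.0114
grip_force: 32.6
```

```bash
cat >> pl.py <<'E'
def deckpos():
    s=telemetry.sense(); a=-.231; v=s['tool_pos'][:2]-[.499,.0325]
    print('t %.2f X %.1f Y %.1f Zdeck %.1f'%(s['t'],1000*(v@[np.cos(a),np.sin(a)]),1000*(v@[-np.sin(a),np.cos(a)]),1000*s['tool_pos'][2]-12),s['contact_force'].round(1))
E
python3 - <<'E'
from pl import *
deckpos(); yellow('side'); deckpos()
E
```

```text
t 15.80 X 20.1 Y -0.4 Zdeck 65.1 [ 0.1 -0.2 -3. ]
1882.5 [[365, 246], [347, 253], [356, 261], [355, 268], [331, 277], [326, 265], [286, 282], [287, 303], [326, 289], [332, 292], [372, 276]]
281.5 [[325, 275], [325, 282], [295, 292], [301, 280]]
1161.0 [[225, 204], [228, 217], [239, 222], [258, 221], [272, 211], [271, 198], [258, 192], [234, 195]]
518.5 [[231, 203], [248, 194], [266, 200], [264, 208], [251, 213], [237, 212]]
t 15.85 X 20.2 Y -0.3 Zdeck 65.5 [-0.1  0.4 -2.4]
```

Call:
{"name": "send_rows", "arguments": {
  "commands": [
    {"fingers": 5,"xyz": [0.4,0,0],"twist": 0},
    {"fingers": 5,"xyz": [0.8,0,0],"twist": 0},
    {"fingers": 5,"xyz": [1.2,0,0],"twist": 0},
    {"fingers": 5,"xyz": [1.6,0,0],"twist": 0},
    {"fingers": 5,"xyz": [1.6,0,0],"twist": 0}
  ]
}}

```text
t: 16.35
tool_pos: [0.5348, 0.0237, 0.0778]
eef_rot: [3.121, -0.363, 0.0]
contact_force: [0.1, -1.1, -3.3]
opening: 0.0112
grip_force: 32.6
```

Call:
{"name": "send_rows", "arguments": {
  "commands": [
    {"fingers": 5,"xyz": [0.3,0,0],"twist": 0},
    {"fingers": 5,"xyz": [0.6,0,0],"twist": 0},
    {"fingers": 5,"xyz": [0.9,0,0],"twist": 0},
    {"fingers": 5,"xyz": [0.9,0,0],"twist": 0},
    {"fingers": 5,"xyz": [0.9,0,0],"twist": 0}
  ]
}}

```text
t: 16.85
tool_pos: [0.5431, 0.0218, 0.0777]
eef_rot: [3.121, -0.362, -0.0]
contact_force: [0.2, -0.3, -3.4]
opening: 0.0114
grip_force: 32.6
```

```bash
python3 - <<'E'
from pl import *
deckpos(); yellow('side'); deckpos()
s=telemetry.sense();M=imaging.camera_model('side')
X=[(100,36,6),(100,-36,6),(30,36,6),(30,-36,6),(-42,25,6),(-42,-25,0)]
print(proj(plate_pts(X,[24.4,0,25],s),M['mtx'],M['T']).round(1).tolist())
E
```

```text
t 16.85 X 45.3 Y -0.3 Zdeck 65.7 [ 0.2 -0.3 -3.4]
1515.0 [[381, 245], [363, 251], [372, 259], [371, 267], [347, 276], [342, 260], [341, 265], [305, 280], [338, 273], [342, 280], [313, 293], [303, 289], [303, 302], [344, 287], [351, 290], [390, 274]]
1161.5 [[225, 204], [228, 217], [239, 222], [258, 221], [272, 211], [271, 198], [258, 192], [234, 195]]
518.5 [[231, 203], [248, 194], [266, 200], [264, 208], [251, 213], [237, 212]]
t 16.90 X 45.3 Y -0.3 Zdeck 65.8 [ 0.2  0.1 -2.9]
[[382.4, 244.4], [392.0, 273.2], [342.5, 260.6], [348.2, 290.5], [302.9, 281.2], [305.9, 305.2]]
```

Call:
{"name": "send_rows", "arguments": {
  "commands": [
    {"fingers": 5,"xyz": [0,0,0.4],"twist": 0},
    {"fingers": 5,"xyz": [0.3,0,0.7],"twist": 0},
    {"fingers": 5,"xyz": [0.6,0,1.0],"twist": 0},
    {"fingers": 5,"xyz": [0.9,0,1.3],"twist": 0},
    {"fingers": 5,"xyz": [1.1,0,1.6],"twist": 0}
  ]
}}

```text
t: 17.4
tool_pos: [0.5543, 0.0192, 0.0617]
eef_rot: [-3.121, 0.363, -0.001]
contact_force: [0.8, -0.7, 2.7]
opening: 0.0113
grip_force: 33.0
```

```bash
cat >> pl.py <<'E'
def held(h=25):
    "edge-based tilt from side camera: tail/shoulder near corners"
    s=telemetry.sense(); deckpos(); yellow('side'); M=imaging.camera_model('side')
    for a in (0,5,10,15,20,25): print(a,proj(plate_pts([(100,36,6),(100,-36,0),(30,-36,0),(-42,-25,0)],[a,0,h],s),M['mtx'],M['T']).round(0).tolist())
E
python3 - <<'E'
from pl import *
held()
E
```

```text
t 17.40 X 56.9 Y -0.3 Zdeck 49.7 [ 0.8 -0.7  2.7]
1461.5 [[385, 256], [370, 259], [377, 272], [375, 277], [351, 284], [347, 266], [344, 272], [318, 279], [340, 278], [345, 287], [316, 296], [312, 289], [304, 289], [305, 305], [394, 286]]
1161.5 [[225, 204], [228, 217], [239, 222], [258, 221], [272, 211], [271, 198], [258, 192], [234, 195]]
518.5 [[231, 203], [248, 194], [266, 200], [264, 208], [251, 213], [237, 212]]
0 [[381.0, 263.0], [389.0, 295.0], [344.0, 298.0], [296.0, 296.0]]
5 [[383.0, 261.0], [392.0, 293.0], [346.0, 299.0], [298.0, 300.0]]
10 [[385.0, 259.0], [394.0, 291.0], [349.0, 300.0], [302.0, 303.0]]
15 [[386.0, 256.0], [397.0, 289.0], [352.0, 300.0], [306.0, 307.0]]
20 [[388.0, 254.0], [399.0, 286.0], [354.0, 301.0], [310.0, 310.0]]
25 [[389.0, 252.0], [400.0, 284.0], [357.0, 301.0], [314.0, 313.0]]
```

Call:
{"name": "send_rows", "arguments": {
  "commands": [
    {"fingers": 5,"xyz": [0.1,0,0.2],"twist": 0},
    {"fingers": 5,"xyz": [0.2,0,0.35],"twist": 0},
    {"fingers": 5,"xyz": [0.3,0,0.5],"twist": 0},
    {"fingers": 5,"xyz": [0.4,0,0.65],"twist": 0},
    {"fingers": 5,"xyz": [0.5,0,0.8],"twist": 0}
  ]
}}

```text
t: 17.95
tool_pos: [0.5593, 0.018, 0.0543]
eef_rot: [-3.121, 0.362, -0.002]
contact_force: [4.6, -1.2, 4.7]
opening: 0.0111
grip_force: 33.3
```

```bash
python3 - <<'E'
from pl import *
held()
E
```

```text
t 17.95 X 62.0 Y -0.3 Zdeck 42.3 [ 4.6 -1.2  4.7]
1437.5 [[396, 289], [384, 261], [372, 264], [378, 281], [352, 287], [348, 269], [344, 275], [324, 279], [339, 278], [345, 282], [345, 290], [314, 297], [313, 289], [304, 289], [306, 306], [345, 297], [352, 301]]
1161.5 [[225, 204], [228, 217], [239, 222], [258, 221], [272, 211], [271, 198], [258, 192], [234, 195]]
518.5 [[231, 203], [248, 194], [266, 200], [264, 208], [251, 213], [237, 212]]
0 [[383.0, 266.0], [392.0, 299.0], [347.0, 301.0], [299.0, 299.0]]
5 [[385.0, 264.0], [395.0, 297.0], [349.0, 302.0], [302.0, 303.0]]
10 [[387.0, 262.0], [397.0, 295.0], [352.0, 303.0], [305.0, 307.0]]
15 [[389.0, 260.0], [400.0, 292.0], [355.0, 304.0], [309.0, 310.0]]
20 [[390.0, 258.0], [401.0, 290.0], [358.0, 304.0], [313.0, 313.0]]
25 [[392.0, 255.0], [403.0, 287.0], [360.0, 304.0], [317.0, 316.0]]
```

Call:
{"name": "send_rows", "arguments": {
  "commands": [
    {"fingers": 5,"xyz": [-0.3,0,0],"twist": 0},
    {"fingers": 5,"xyz": [-0.6,0,0],"twist": 0},
    {"fingers": 5,"xyz": [-0.9,0,0],"twist": 0},
    {"fingers": 5,"xyz": [-1.2,0,0],"twist": 0},
    {"fingers": 5,"xyz": [-1.2,0,0],"twist": 0}
  ]
}}

```text
t: 18.5
tool_pos: [0.5499, 0.0202, 0.055]
eef_rot: [3.12, -0.362, 0.014]
contact_force: [32.5, -7.1, -6.6]
opening: 0.0118
grip_force: 31.3
```

```bash
python3 - <<'E'
from pl import *
held()
D=[.499,.0325,-.231]
M=imaging.camera_model('side')
print(proj(world([(99,-36,0),(99,-36,16),(-43,-25,0),(29,-36,0),(29,-33,10)],D,.012),M['mtx'],M['T']).round(1))
E
```

```text
t 18.50 X 52.3 Y -0.3 Zdeck 43.0 [32.5 -7.1 -6.6]
1417.5 [[381, 261], [366, 263], [372, 281], [346, 287], [344, 269], [338, 275], [318, 279], [339, 278], [342, 284], [338, 291], [309, 297], [307, 289], [298, 284], [299, 305], [389, 292]]
1161.0 [[225, 204], [228, 217], [239, 222], [258, 221], [272, 211], [271, 198], [258, 192], [234, 195]]
518.5 [[231, 203], [248, 194], [266, 200], [264, 208], [251, 213], [237, 212]]
0 [[378.0, 266.0], [386.0, 299.0], [341.0, 302.0], [293.0, 299.0]]
5 [[380.0, 264.0], [389.0, 297.0], [343.0, 302.0], [296.0, 303.0]]
10 [[382.0, 262.0], [391.0, 294.0], [346.0, 303.0], [299.0, 307.0]]
15 [[383.0, 260.0], [393.0, 292.0], [349.0, 304.0], [303.0, 310.0]]
20 [[385.0, 257.0], [395.0, 289.0], [351.0, 304.0], [307.0, 314.0]]
25 [[386.0, 255.0], [397.0, 287.0], [354.0, 304.0], [312.0, 316.0]]
[[387.6 307.3]
 [388.4 299.6]
 [295.4 307.5]
 [342.6 309.9]
 [342.5 303.7]]
```

Call:
{"name": "send_rows", "arguments": {
  "commands": [
    {"fingers": 5,"xyz": [0.4,0,0],"twist": 0},
    {"fingers": 5,"xyz": [0.8,0,0],"twist": 0},
    {"fingers": 5,"xyz": [0.9,0,0.15],"twist": 0},
    {"fingers": 5,"xyz": [0.9,0,0.3],"twist": 0},
    {"fingers": 5,"xyz": [0.9,0,0.4],"twist": 0}
  ]
}}

```text
t: 19.05
tool_pos: [0.5561, 0.0188, 0.05]
eef_rot: [3.121, -0.362, 0.002]
contact_force: [3.9, -1.0, 4.7]
opening: 0.0115
grip_force: 33.0
```

```bash
python3 - <<'E'
from pl import *
held()
E
```

```text
t 19.05 X 58.8 Y -0.3 Zdeck 38.0 [ 3.9 -1.   4.7]
1384.0 [[382, 264], [370, 266], [375, 284], [349, 289], [348, 270], [342, 276], [327, 279], [339, 278], [342, 292], [311, 298], [309, 289], [301, 289], [301, 305], [344, 298], [354, 302], [392, 295]]
1161.0 [[225, 204], [228, 217], [239, 222], [258, 221], [272, 211], [271, 198], [258, 192], [234, 195]]
518.5 [[231, 203], [248, 194], [266, 200], [264, 208], [251, 213], [237, 212]]
0 [[381.0, 268.0], [390.0, 301.0], [345.0, 304.0], [297.0, 301.0]]
5 [[383.0, 266.0], [393.0, 299.0], [347.0, 305.0], [300.0, 305.0]]
10 [[385.0, 264.0], [395.0, 297.0], [350.0, 305.0], [303.0, 309.0]]
15 [[387.0, 262.0], [397.0, 294.0], [353.0, 306.0], [307.0, 312.0]]
20 [[388.0, 260.0], [399.0, 292.0], [355.0, 306.0], [311.0, 315.0]]
25 [[389.0, 257.0], [401.0, 289.0], [358.0, 306.0], [315.0, 318.0]]
```

Call:
{"name": "send_rows", "arguments": {
  "commands": [
    {"fingers": 5,"xyz": [-0.2,0,0],"twist": 0},
    {"fingers": 5,"xyz": [-0.4,0,0],"twist": 0},
    {"fingers": 5,"xyz": [-0.55,0,0],"twist": 0},
    {"fingers": 5,"xyz": [-0.7,0,0],"twist": 0},
    {"fingers": 5,"xyz": [-0.7,0,0],"twist": 0}
  ]
}}

```text
t: 19.6
tool_pos: [0.5487, 0.0205, 0.0498]
eef_rot: [3.121, -0.362, -0.0]
contact_force: [2.8, -0.8, 3.4]
opening: 0.0115
grip_force: 33.0
```

```bash
python3 - <<'E'
from pl import *
held()
E
```

```text
t 19.60 X 51.1 Y -0.3 Zdeck 37.8 [ 2.8 -0.8  3.4]
1380.5 [[388, 293], [379, 265], [365, 267], [371, 281], [368, 285], [344, 289], [343, 271], [321, 279], [339, 278], [342, 284], [335, 293], [306, 298], [299, 284], [295, 285], [297, 306], [336, 299], [345, 303]]
1161.0 [[225, 204], [228, 217], [239, 222], [258, 221], [272, 211], [271, 198], [258, 192], [234, 195]]
518.5 [[231, 203], [248, 194], [266, 200], [264, 208], [251, 213], [237, 212]]
0 [[377.0, 269.0], [385.0, 301.0], [340.0, 304.0], [292.0, 302.0]]
5 [[379.0, 267.0], [388.0, 299.0], [342.0, 305.0], [295.0, 306.0]]
10 [[381.0, 265.0], [390.0, 297.0], [345.0, 306.0], [298.0, 309.0]]
15 [[382.0, 262.0], [392.0, 295.0], [348.0, 306.0], [302.0, 313.0]]
20 [[384.0, 260.0], [394.0, 292.0], [350.0, 307.0], [306.0, 316.0]]
25 [[385.0, 258.0], [396.0, 290.0], [353.0, 307.0], [310.0, 318.0]]
```

Call:
{"name": "send_rows", "arguments": {
  "commands": [
    {"fingers": 5,"xyz": [0.1,0,0.2],"twist": 0},
    {"fingers": 5,"xyz": [0.2,0,0.4],"twist": 0},
    {"fingers": 5,"xyz": [0.3,0,0.6],"twist": 0},
    {"fingers": 5,"xyz": [0.4,0,0.8],"twist": 0},
    {"fingers": 5,"xyz": [0.5,0,1.0],"twist": 0}
  ]
}}

```text
t: 20.15
tool_pos: [0.5539, 0.0194, 0.0401]
eef_rot: [-3.12, 0.362, 0.0]
contact_force: [-5.0, 1.1, 17.7]
opening: 0.0112
grip_force: 35.3
```

```bash
python3 - <<'E'
from pl import *
held()
E
```

```text
t 20.15 X 56.4 Y -0.2 Zdeck 28.1 [-5.   1.1 17.7]
1360.5 [[388, 299], [379, 271], [368, 272], [371, 290], [344, 291], [346, 275], [339, 275], [342, 284], [335, 296], [307, 299], [305, 289], [296, 284], [297, 306], [338, 302], [351, 306]]
1161.5 [[225, 204], [228, 217], [239, 222], [258, 221], [272, 211], [271, 198], [258, 192], [234, 195]]
519.5 [[230, 205], [237, 197], [248, 194], [266, 200], [264, 208], [251, 213], [237, 212]]
0 [[379.0, 273.0], [388.0, 306.0], [343.0, 308.0], [296.0, 306.0]]
5 [[381.0, 271.0], [391.0, 304.0], [345.0, 309.0], [299.0, 310.0]]
10 [[383.0, 269.0], [393.0, 302.0], [348.0, 310.0], [302.0, 314.0]]
15 [[385.0, 267.0], [395.0, 299.0], [351.0, 311.0], [305.0, 317.0]]
20 [[386.0, 265.0], [397.0, 297.0], [354.0, 311.0], [310.0, 320.0]]
25 [[388.0, 262.0], [399.0, 294.0], [356.0, 311.0], [314.0, 323.0]]
```

Call:
{"name": "send_rows", "arguments": {
  "commands": [
    {"fingers": 5,"xyz": [0,0,0.15],"twist": 0},
    {"fingers": 5,"xyz": [0,0,0.3],"twist": 0},
    {"fingers": 5,"xyz": [0.05,0,0.4],"twist": 0},
    {"fingers": 5,"xyz": [0.05,0,0.45],"twist": 0},
    {"fingers": 5,"xyz": [0.05,0,0.5],"twist": 0}
  ]
}}

```text
t: 20.7
tool_pos: [0.5542, 0.0192, 0.0346]
eef_rot: [3.121, -0.362, -0.0]
contact_force: [1.5, -0.8, 1.5]
opening: 0.0116
grip_force: 33.1
```

```bash
python3 - <<'E'
from pl import *
held()
E
```

```text
t 20.70 X 56.8 Y -0.3 Zdeck 22.6 [ 1.5 -0.8  1.5]
1300.5 [[380, 292], [378, 275], [368, 276], [370, 293], [345, 295], [345, 277], [338, 277], [342, 284], [332, 288], [338, 294], [332, 298], [305, 299], [303, 292], [308, 290], [294, 285], [296, 306], [340, 303], [343, 308], [386, 306]]
1161.0 [[225, 204], [228, 217], [239, 222], [258, 221], [272, 211], [271, 198], [258, 192], [234, 195]]
518.5 [[231, 203], [248, 194], [266, 200], [264, 208], [251, 213], [237, 212]]
0 [[379.0, 276.0], [388.0, 309.0], [343.0, 311.0], [296.0, 309.0]]
5 [[381.0, 274.0], [391.0, 307.0], [346.0, 312.0], [299.0, 313.0]]
10 [[383.0, 272.0], [393.0, 304.0], [348.0, 313.0], [302.0, 316.0]]
15 [[385.0, 269.0], [395.0, 302.0], [351.0, 313.0], [306.0, 320.0]]
20 [[386.0, 267.0], [397.0, 300.0], [354.0, 314.0], [310.0, 323.0]]
25 [[388.0, 265.0], [399.0, 297.0], [357.0, 314.0], [314.0, 325.0]]
```

Call:
{"name": "send_rows", "arguments": {
  "commands": [
    {"fingers": 5,"xyz": [0,0,0.15],"twist": 0},
    {"fingers": 5,"xyz": [-0.1,0,0.25],"twist": 0},
    {"fingers": 5,"xyz": [-0.2,0,0.25],"twist": 0},
    {"fingers": 5,"xyz": [-0.25,0,0.25],"twist": 0},
    {"fingers": 5,"xyz": [-0.25,0,0.25],"twist": 0}
  ]
}}

```text
t: 21.25
tool_pos: [0.5532, 0.0196, 0.0335]
eef_rot: [-3.121, 0.362, -0.006]
contact_force: [5.6, -1.0, 7.8]
opening: 0.0112
grip_force: 33.9
```

```bash
python3 - <<'E'
from pl import *
deckpos()
im=imaging.camera('side');sc=imaging.camera('scene');k=dict(fx=6,fy=6,interpolation=cv2.INTER_CUBIC)
a=cv2.resize(im[262:325,280:410],None,**k);b=cv2.resize(sc[225:262,372:452],None,fx=6,fy=6)
b=cv2.copyMakeBorder(b,0,0,0,780-b.shape[1],cv2.BORDER_CONSTANT)
v=np.vstack([a,b]);print(v.shape);cv2.imwrite('pics/v10.png',v[:600])
E
```

```text
t 21.25 X 55.7 Y -0.2 Zdeck 21.5 [ 5.6 -1.   7.8]
(600, 780, 3)
```

Call:
{"name": "send_rows", "arguments": {
  "commands": [
    {"fingers": 15,"xyz": [0,0,-0.1],"twist": 0},
    {"fingers": 35,"xyz": [0,0,-0.2],"twist": 0},
    {"fingers": 35,"xyz": [0,0,-0.2],"twist": 0},
    {"fingers": 35,"xyz": [0,0,-1.5],"twist": 0},
    {"fingers": 35,"xyz": [0,0,-4],"twist": 0}
  ]
}}

```text
t: 21.85
tool_pos: [0.5508, 0.0198, 0.0717]
eef_rot: [3.12, -0.362, -0.005]
contact_force: [0.5, -0.2, 0.4]
opening: 0.0297
grip_force: 0.0
```

Call:
{"name": "send_rows", "arguments": {
  "commands": [
    {"fingers": 0,"xyz": [0.3,0,0],"twist": 0},
    {"fingers": 0,"xyz": [0.3,0,0],"twist": 0},
    {"fingers": 0,"xyz": [0.3,0,0],"twist": 0},
    {"fingers": 0,"xyz": [0.3,0,0.5],"twist": 0},
    {"fingers": 0,"xyz": [0.3,0,0.8],"twist": 0}
  ]
}}

```text
t: 22.35
tool_pos: [0.5543, 0.0191, 0.0632]
eef_rot: [3.121, -0.362, -0.002]
contact_force: [-0.5, -0.3, 0.0]
opening: 0.0
grip_force: 0.0
```

Call:
{"name": "send_rows", "arguments": {
  "commands": [
    {"fingers": 0,"xyz": [0,0,0.3],"twist": 0},
    {"fingers": 0,"xyz": [0,0,0.5],"twist": 0},
    {"fingers": 0,"xyz": [0,0,0.7],"twist": 0},
    {"fingers": 0,"xyz": [0,0,0.8],"twist": 0},
    {"fingers": 0,"xyz": [0,0,0.85],"twist": 0}
  ]
}}

```text
t: 22.85
tool_pos: [0.5548, 0.0191, 0.0579]
eef_rot: [3.121, -0.362, -0.0]
contact_force: [-19.6, 1.1, 32.2]
opening: -0.0001
grip_force: 15.9
```

Call:
{"name": "send_rows", "arguments": {
  "commands": [
    {"fingers": 0,"xyz": [0,0,-0.5],"twist": 0},
    {"fingers": 0,"xyz": [0,0,-2.5],"twist": 0},
    {"fingers": 0,"xyz": [0,0,-6],"twist": 0},
    {"fingers": 0,"xyz": [0,0,-10],"twist": 0},
    {"fingers": 0,"xyz": [0,0,-13],"twist": 0}
  ]
}}

```text
t: 23.35
tool_pos: [0.555, 0.0191, 0.1882]
eef_rot: [-3.12, 0.362, -0.002]
contact_force: [-0.3, -0.1, 0.6]
opening: -0.0001
grip_force: 0.0
```

```bash
python3 - <<'E'
from pl import *
deckpos()
im=imaging.camera('side');sc=imaging.camera('wrist')
a=cv2.resize(im[262:325,280:410],None,fx=6,fy=6,interpolation=cv2.INTER_CUBIC)
b=cv2.resize(sc[60:250,190:450],None,fx=3,fy=3)[:222*1]
cv2.imwrite('pics/wfin.png',sc)
b=sc[110:332,0:640]; b=cv2.copyMakeBorder(b,0,0,0,140,cv2.BORDER_CONSTANT)
cv2.imwrite('pics/v10.png',np.vstack([a,b]))
yellow('side')
D=[.499,.0325,-.231]; M=imaging.camera_model('side')
E=world([(-1,0,0)],D,0)[0]
print(proj(world([(100,36,6),(100,-36,6),(30,-36,6),(-42,-25,6),(-42,25,6)],[E[0],E[1],D[2]],.012),M['mtx'],M['T']).round(1).tolist())
E
```

```text
t 23.35 X 57.6 Y -0.3 Zdeck 176.2 [-0.3 -0.1  0.6]
1267.0 [[385, 302], [376, 275], [368, 276], [375, 279], [367, 281], [369, 294], [343, 295], [344, 277], [336, 278], [341, 280], [342, 287], [325, 289], [334, 288], [335, 298], [304, 299], [304, 290], [316, 289], [303, 290], [294, 284], [295, 306], [340, 303], [346, 309], [380, 307]]
1161.5 [[225, 204], [228, 217], [239, 222], [258, 221], [272, 211], [271, 198], [258, 192], [234, 195]]
518.5 [[231, 203], [248, 194], [266, 200], [264, 208], [251, 213], [237, 212]]
[[379.1, 274.3], [387.9, 304.4], [342.7, 307.0], [295.3, 304.6], [294.4, 283.1]]
```

View pics/v10.png

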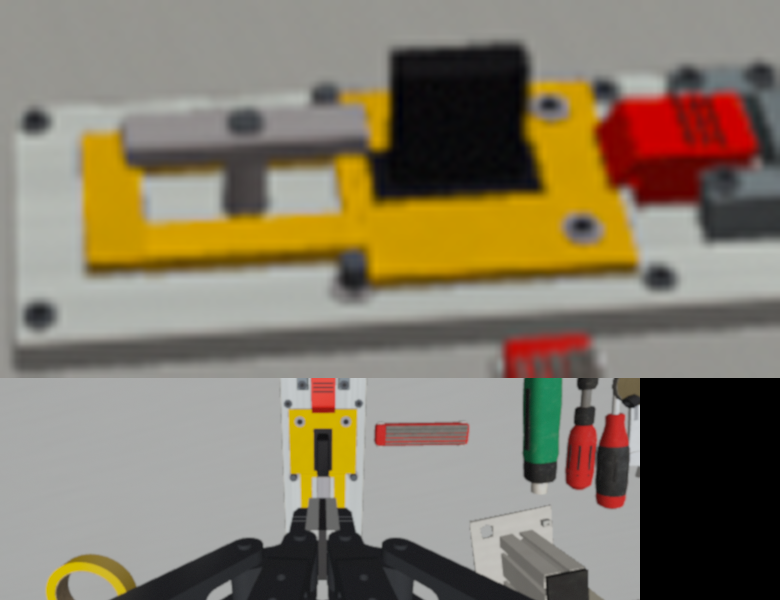

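The picture shows the plate flat, with the stud head over the eye, its shoulder against the post at (355,268), and the catch tip (598,150) over the tail edge at about 615. The hex set lies flat on the bench. I'm handing it in.

```bash
python3 -c "
from cell import order
print(order.close_job())"
```

```text
the job is handed in; nothing more can be done
None
```

The job is handed in at about 23 s: the hex key set lies flat on the bench, and the guide plate sits flat over the stud, shoulders at the stop posts, with the catch over its tail in the last picture; I never moved or touched the tape, gauge block, bottle or tray.

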